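# Set up the sensor test brackets

## Task

Get the sensor test set-up ready: stand every toppled steel target post upright on the middle of a round pad of the target plate (one post to a pad), and slide each sensor nose first into the bore of the bracket of its own colour, until the front edge of its white band is flush with the bracket's front face, no less and no deeper (two or three sensors and one or two posts are there). When all are in place, press the green start button fully down; leave the solder spool, the metal block and the tape roll where they are.

Things in the scene. Friction and masses are not known exactly. Their poses are not given: they have to be found in the camera images.
- bracket_blue: fixed aluminium sensor bracket with blue cap and side stripes: a block 38 mm (its x) by 50 mm (its y), 81 mm tall, on a bolted foot 38 x 78 x 6 mm; origin on the mat under the block's centre. A round bore 23 mm in diameter runs right through along its x axis, 50 mm above the mat, open at both ends; sensors enter from the -x side (front, facing the robot) and move along +x. No stop inside
- bracket_blue_mouth (a point): centre of the bore's front mouth, on the block's front face (block frame x -19, z 50 mm); axes as the bracket's
- sensor_blue: loose tubular sensor, 0.12 kg, lying on the mat (may be absent): steel barrel 20 mm in diameter, 72 mm long (last 6 mm tapered to 15 mm) on a blue square head 22 x 22 x 45 mm. Origin on the axis at the shoulder of barrel and head; +x along the barrel, nose at x = 72 mm, head from -45 to 0 mm. White band 5 mm wide round the barrel, its front edge 42 mm behind the nose
- sensor_blue_mark (a point): point on the barrel's axis at the front (nose side) edge of the white band: 30 mm ahead of the sensor's origin; the marked depth
- bracket_yellow: fixed aluminium sensor bracket with yellow cap and side stripes: a block 38 mm (its x) by 50 mm (its y), 81 mm tall, on a bolted foot 38 x 78 x 6 mm; origin on the mat under the block's centre. A round bore 23 mm in diameter runs right through along its x axis, 50 mm above the mat, open at both ends; sensors enter from the -x side (front, facing the robot) and move along +x. No stop inside
- bracket_yellow_mouth (a point): centre of the bore's front mouth, on the block's front face (block frame x -19, z 50 mm); axes as the bracket's
- sensor_yellow: loose tubular sensor, 0.12 kg, lying on the mat (may be absent): steel barrel 20 mm in diameter, 72 mm long (last 6 mm tapered to 15 mm) on a yellow square head 22 x 22 x 45 mm. Origin on the axis at the shoulder of barrel and head; +x along the barrel, nose at x = 72 mm, head from -45 to 0 mm. White band 5 mm wide round the barrel, its front edge 47 mm behind the nose
- sensor_yellow_mark (a point): point on the barrel's axis at the front (nose side) edge of the white band: 25 mm ahead of the sensor's origin; the marked depth
- bracket_red: fixed aluminium sensor bracket with red cap and side stripes: a block 38 mm (its x) by 50 mm (its y), 81 mm tall, on a bolted foot 38 x 78 x 6 mm; origin on the mat under the block's centre. A round bore 23 mm in diameter runs right through along its x axis, 50 mm above the mat, open at both ends; sensors enter from the -x side (front, facing the robot) and move along +x. No stop inside
- bracket_red_mouth (a point): centre of the bore's front mouth, on the block's front face (block frame x -19, z 50 mm); axes as the bracket's
- sensor_red: loose tubular sensor, 0.12 kg, lying on the mat (may be absent): steel barrel 20 mm in diameter, 72 mm long (last 6 mm tapered to 15 mm) on a red square head 22 x 22 x 45 mm. Origin on the axis at the shoulder of barrel and head; +x along the barrel, nose at x = 72 mm, head from -45 to 0 mm. White band 5 mm wide round the barrel, its front edge 52 mm behind the nose
- sensor_red_mark (a point): point on the barrel's axis at the front (nose side) edge of the white band: 20 mm ahead of the sensor's origin; the marked depth
- target_1: loose steel target post, 0.25 kg, toppled (may be absent): square foot 50 x 50 x 16 mm, round post 16 mm in diameter, 95 mm tall over all, top 14 mm orange; origin under the foot's centre, +z up along the post. Centre of mass 17 mm up; drops upright by itself from tilts under 50 degrees. Lying, it rests on foot edge and post top, axis 12 degrees past level, origin 28 mm above the mat
- target_2: loose steel target post, 0.25 kg, toppled (may be absent): square foot 50 x 50 x 16 mm, round post 16 mm in diameter, 95 mm tall over all, top 14 mm orange; origin under the foot's centre, +z up along the post. Centre of mass 17 mm up; drops upright by itself from tilts under 50 degrees. Lying, it rests on foot edge and post top, axis 12 degrees past level, origin 28 mm above the mat
- target_plate: fixed flat white target plate (a sheet, 170 mm along its x, 82 mm along its y, no height but a 6 mm strip at its +x end) on the mat, left of the brackets; two round black pads with blue rims, 72 mm across, lie on it 80 mm apart along its x
- pad_1 (a point): centre of the target plate's nearer pad, at the mat's top
- pad_2 (a point): centre of the target plate's farther pad, at the mat's top
- work_mat: fixed flat grey work mat 340 x 540 x 3 mm on the bench; all the work lies on it, its top is at z = 3 mm; origin under its centre. Left of it stands a fixed red test jig (from x 0.45 to 0.68 m, y 0.26 to 0.62 m in the world, up to 0.32 m tall); behind it on the left an instrument shelf, 0.35 m up, begins at x 0.68, y 0.11 m
- start_button (a joint): travel of the green start button, m: 0 up, 0.006 fully down (about 5 N, springs back); it moves straight down
- start_button_top (a point): centre of the top of the green button (28 mm across) in its black housing on the bench, at the left of the work mat
- monitor: fixed: a large screen on an arm hangs over the bench to the right, its lower edge 0.45 m up, running from about x 0.40, y -0.45 m to x 0.72, y -0.02 m in the world; keep wrist and forearm on the robot's side of it
- solder_spool: bystander: white solder spool, 58 mm wide, 38 mm tall, on the left
- metal_block: bystander: pale metal block 60 x 46 x 53 mm on the left
- kapton_roll: bystander: amber tape roll, 64 mm wide, 19 mm tall, on the right

How it is judged:
On the way, in this order (a step that is already met when the one before it is completed fails the run):
1. every sensor present is at its marked depth and every post present stands on a pad (x of sensor_blue_mark in the frame of bracket_blue_mouth between -0.004 and 0.004 m and y of sensor_blue_mark in the frame of bracket_blue_mouth between -0.004 and 0.004 m and z of sensor_blue_mark in the frame of bracket_blue_mouth between -0.004 and 0.004 m and angle between the x axis of sensor_blue and the x axis of bracket_blue, either way round below 0.15 rad and linear speed of each of sensor_blue, sensor_yellow, sensor_red, target_1, target_2 below 0.02 m/s and x of sensor_blue in the frame of bracket_blue_mouth below 0 m and x of sensor_yellow_mark in the frame of bracket_yellow_mouth between -0.004 and 0.004 m and y of sensor_yellow_mark in the frame of bracket_yellow_mouth between -0.004 and 0.004 m and z of sensor_yellow_mark in the frame of bracket_yellow_mouth between -0.004 and 0.004 m and angle between the x axis of sensor_yellow and the x axis of bracket_yellow, either way round below 0.15 rad and x of sensor_yellow in the frame of bracket_yellow_mouth below 0 m and x of sensor_red_mark in the frame of bracket_red_mouth between -0.004 and 0.004 m and y of sensor_red_mark in the frame of bracket_red_mouth between -0.004 and 0.004 m and z of sensor_red_mark in the frame of bracket_red_mouth between -0.004 and 0.004 m and angle between the x axis of sensor_red and the x axis of bracket_red, either way round below 0.15 rad and x of sensor_red in the frame of bracket_red_mouth below 0 m and (horizontal distance between target_1 and pad_1 below 0.012 m or horizontal distance between target_1 and pad_2 below 0.012 m) and angle between each of target_1, target_2's own z axis and vertical below 0.1 rad and height (world z) of each of target_1, target_2 below 0.009 m and (horizontal distance between target_2 and pad_1 below 0.012 m or horizontal distance between target_2 and pad_2 below 0.012 m)), for 0.2 s.
2. the green start button is pressed at least 4 mm down (value of joint start_button above 0.004 m), for 0.05 s.
At the end, for the whole second after the job is handed in: Each sensor present is at rest in its own colour's bore, entered from the front, the front edge of its white band within 4 mm of the front face; each post present stands upright (0.1 rad) at rest on the mat, its foot centre within 12 mm of a pad centre (all of step 1); the robot touches nothing.
It fails at once if a bystander (solder spool, metal block, tape roll) is moved more than 30 mm (distance of any of solder_spool, metal_block, kapton_roll from where it was at the start of the episode above 0.03 m).
Of sensor_blue, sensor_yellow, sensor_red only 2 to 3 are there at a start; the rules pass over those that are not, and their reading is None.
Of target_1, target_2 only 1 to 2 are there at a start; the rules pass over those that are not, and their reading is None.
At some moment in a run one of target_1, target_2 may be knocked a few centimetres aside while the robot is not near it.
Once in a run the grip may slacken for a moment while it holds something.
It also fails if it takes over 210 s, if anything falls off the work surface, if the arm or the gripper's body presses on something with over 40 N, if the wrist force passes 120 N, or if a joint passes its speed limit or range.

## Robot

A 6-joint arm with a two-finger parallel gripper is mounted at the origin on a cart in front of the work surface, level with it; the furniture and walls round the work are solid. World frame = base frame: x ahead of the robot, y to its left, z up, the work surface at z = 0. Lengths are in m, angles in rad, forces in N, time in s.
With the tool pointing down it reaches from about 0.35 to 0.775 m from the base axis. Payload 7.3 kg.
Tool frame: the origin (TCP) lies midway between the tips of the shut fingers; the grasp point (between the pads) lies grasp_offset behind it (grasp_offset is the distance from the TCP to the grasp point, in m); z points along the fingers, y is the line along which they close (so a half turn about z gives the same grasp; the last joint's range is limited). The gripper opens to 92 mm and grips with 3 to 60 N. Pads are 19 mm wide; open, the fingers measure 130 mm over their backs; the gripper's body (75 mm by 190 mm) begins 47 mm behind the grasp point.
Start: joints at [-1.481, 0.342, 1.524, -0, 1.275, -0.146], TCP at [0.123, -0.51, 0.227] pointing down, gripper open.
Joint ranges: [-2.53, 2.53], [-0.77, 2.02], [0.04, 2.7], [-1, 4.14], [0.28, 2.66], [-3.11, 3.11]. Speed limits (rad/s): [2.57, 2.57, 3.14, 3.14, 3.14, 3.14].

## Interface

Orientations are given as [roll, pitch, yaw] about the fixed x, y, z axes, in that order (R = Rz(yaw) Ry(pitch) Rx(roll)).
In Python, from cell import * gives the robot as it stands.
- The arm moves only by the tool step_arm, never from a script. Its argument "plan" is a list of rows, each a list of 5 numbers: the closure, from -1 (fully open) to 1 (shut), then the shift along the tool's x, y, z in m, then the turn about the tool's z in rad. In form: [[hand, x, y, z, twist], ...]. A call has 1 to 20 rows; each row is the pose to reach, as a shift and turn from the pose commanded when the call began, along the tool's axes at that moment; what a row does not reach only later rows make up. A row lasts 1/8 s, in which the tool goes at most 62.5 mm and 10.7 degrees, less where a joint would pass 70% of its speed; a pose out of reach is approached as far as the arm can. A call with a gripper value outside its range is refused whole. The fingers move at their own pace and stop on an object; "grip_force" is the grip in N (left out, the last holds). Time passes only in rows, so rows that repeat a pose let the fingers close. It gives the time, the measured TCP pose, the force, the opening and the grip force at its end, in the units of the state.
- observe(): the state, without advancing time (a new reading comes with each control period).
- read_camera(name): name is "scene" or "top"; returns a dict with "img" (480x640x3 uint8, red, green, blue), "range_z" (480x640 float32, m along the optical axis (not along the pixel's ray), 0 where there is no reading), "fx", "fy", "cx", "cy" (pixels), "R" (3x3) and "t" (3): a world point X has camera coordinates R X + t. Camera axes: x right, y down, z forward; pixel columns grow to the right and rows downward; lengths in m; the calibration is good to about 2 mm. A picture is of the moment at which its call begins.
- hand_in(): hands the job in; it is judged then, once.
The state is a dict: "time": time; "qpos": joint angles; "qvel": joint speeds; "joint_efforts": joint torques, N m; "tool_pos": TCP position; "tool_rot": TCP orientation; "contact_force": force on the tool from outside, world axes, zero at the start; "torque": the same for the moment, N m; "opening": finger opening in m; "grip_force": force on a finger pad.
Only numpy, scipy, OpenCV 4.12 (cv2) and the standard library are available. Lean on these libraries where they do the work, as an engineer would, in place of code of your own. Each camera call takes 0.05 s, during which the arm holds its last target. There are 200 camera calls.

## Working session

There is one attempt and no reset: what is moved stays moved. The work goes in short steps, Python scripts to look and compute and a tool call to move; the robot and the scene stay as the last step left them, time stands still between calls to the robot, and variables do not carry over. Pictures are saved under pics/ and viewed, at most 14 in all, crops included, and the job is handed in when it is done.

Besides the shell and the picture viewer there is one more tool, called as name(argument=value, ...), one argument or row to a line, values as JSON. step_arm: Moves the arm, as the interface text tells. Its arguments: {"type":"object","properties":{"plan":{"type":"array","items":{"type":"array","items":{"type":"number"}}},"grip_force":{"type":"number"}},"required":["plan"]}

```bash
mkdir -p pics; ls; python3 - <<'E'
from cell import *
import cv2,numpy as np
s=observe();print({k:np.round(v,3).tolist() for k,v in s.items()})
try: print(grasp_offset)
except Exception as e: print(e)
for n in("scene","top"):
    c=read_camera(n);cv2.imwrite(f"pics/{n}0.png",c["img"][:,:,::-1]);np.savez(f"{n}0.npz",**c)
    print(n,c["fx"],c["cx"],c["cy"],c["R"].round(3).tolist(),c["t"], (-c["R"].T@c["t"]).round(3))
E
```

```text
pics
{'time': 0.0, 'qpos': [-1.481, 0.343, 1.525, 0.0, 1.275, -0.146], 'qvel': [0.0, 0.0, -0.002, -0.0, -0.001, -0.001], 'joint_efforts': [0.002, -43.124, -24.422, 0.072, 0.056, -0.0], 'tool_pos': [0.123, -0.51, 0.226], 'tool_rot': [-3.14, -0.0, 0.236], 'contact_force': [-0.595, 0.513, -0.745], 'torque': [0.021, -0.0, 0.037], 'grip_force': 0.0, 'opening': 0.092}
0.0188
scene 535.1617840311612 314.9123340555461 241.604875090714 [[0.471, -0.882, -0.001], [-0.454, -0.241, -0.858], [0.756, 0.405, -0.514]] [-0.2320843   0.43280235  1.24402358] [-0.635 -0.604  1.01 ]
top 580.3875089397369 317.3298502875053 237.09538266417002 [[0.396, -0.918, -0.015], [-0.733, -0.306, -0.608], [0.553, 0.251, -0.794]] [-0.19918732  0.52393619  1.9551358 ] [-0.619 -0.514  1.868]
```

View pics/scene0.png

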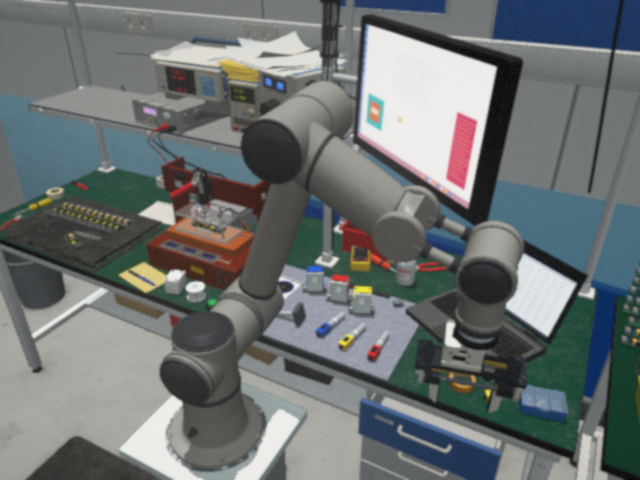

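View pics/top0.png

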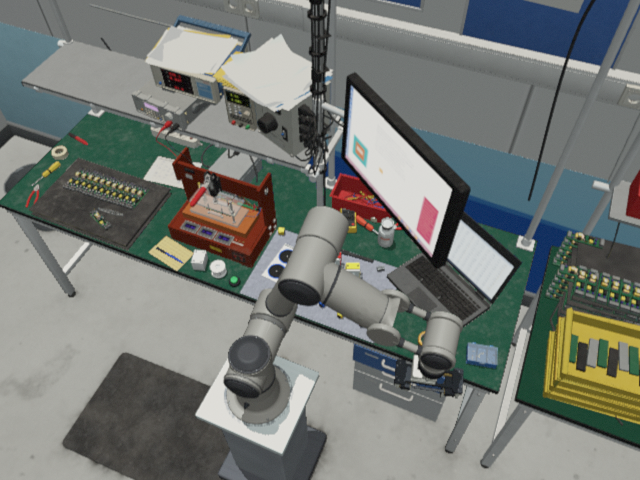

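The scene view shows three brackets (blue 315,278; red 340,287; yellow 360,298), three sensors (blue 330,325; yellow 350,337; red 377,347), and a lying post near (293,315). The arm hides part of the plate. I'll enlarge that area.

```bash
cat > h.py <<'E'
from cell import *
import cv2,numpy as np
def cloud(c):
    z=c["range_z"];v,u=np.mgrid[:z.shape[0],:z.shape[1]]
    P=np.stack([(u-c["cx"])/c["fx"]*z,(v-c["cy"])/c["fy"]*z,z],-1)
    X=(P-c["t"])@c["R"]; X[z==0]=np.nan; return X
def pix(c,X):
    p=np.asarray(X)@c["R"].T+c["t"]; return np.stack([c["fx"]*p[...,0]/p[...,2]+c["cx"],c["fy"]*p[...,1]/p[...,2]+c["cy"]],-1)
def ray(c,u,v,z):
    d=c["R"].T@np.array([(u-c["cx"])/c["fx"],(v-c["cy"])/c["fy"],1]);o=-c["R"].T@c["t"]
    return o+d*(z-o[2])/d[2]
def hsv(c): return cv2.cvtColor(c["img"],cv2.COLOR_RGB2HSV)
E
python3 - <<'E'
from h import *
c=dict(np.load("scene0.npz"))
im=c["img"][255:400,250:450,::-1]
cv2.imwrite("pics/crop0.png",cv2.resize(im,(800,580),interpolation=cv2.INTER_CUBIC))
X=cloud(c);H=hsv(c).astype(int)
inm=(X[...,0]>.3)&(X[...,0]<.85)&(X[...,1]>-.35)&(X[...,1]<.45)&(X[...,2]<.15)
for nm,lo,hi in(("blue",100,125),("yellow",24,34),("red",0,6),("red2",174,180),("green",50,70),("orange",9,20)):
    m=((H[...,0]>=lo)&(H[...,0]<=hi)&(H[...,1]>140)&(H[...,2]>70)&inm).astype(np.uint8)
    n,l,st,ce=cv2.connectedComponentsWithStats(m)
    for i in range(1,n):
        if 10<st[i,4]<1500:
            p=X[l==i];print(nm,st[i,4],ce[i].round(1),np.nanmedian(p,0).round(3),np.nanmin(p,0).round(3),np.nanmax(p,0).round(3))
E
```

```text
blue 82 [314.3 268. ] [0.585 0.052 0.086] [0.561 0.026 0.   ] [0.708 0.136 0.092]
blue 76 [323.3 329.1] [ 0.404 -0.075  0.024] [ 0.384 -0.084  0.011] [ 0.432 -0.058  0.035]
blue 26 [405.  424.8] [ 0.378 -0.345 -0.189] [ 0.374 -0.35  -0.217] [ 0.385 -0.335 -0.172]
blue 136 [394.1 440.5] [ 0.378 -0.321 -0.275] [ 0.369 -0.35  -0.301] [ 0.385 -0.282 -0.237]
yellow 26 [196.6 269.6] [0.445 0.407 0.051] [0.44  0.387 0.043] [0.449 0.426 0.057]
yellow 106 [362.8 288.8] [ 0.555 -0.122  0.085] [ 0.535 -0.151 -0.001] [ 0.682 -0.07   0.092]
yellow 83 [346.1 341.5] [ 0.385 -0.154  0.025] [ 0.367 -0.161  0.012] [ 0.412 -0.139  0.03 ]
red 630 [362.5 245.2] [0.841 0.004 0.048] [ 0.789 -0.118  0.002] [0.85  0.082 0.101]
red 409 [228.7 261.8] [0.475 0.292 0.089] [0.44  0.249 0.08 ] [0.592 0.445 0.097]
red 13 [421.5 269.4] [ 0.848 -0.216  0.009] [ 0.836 -0.227  0.006] [ 0.85  -0.207  0.013]
red 84 [339.8 277.6] [ 0.573 -0.041  0.086] [ 0.556 -0.066 -0.002] [0.704 0.015 0.09 ]
red 58 [374.1 352. ] [ 0.379 -0.238  0.026] [ 0.364 -0.244  0.013] [ 0.409 -0.227  0.032]
green 41 [211.4 301.7] [0.358 0.284 0.023] [ 0.345  0.272 -0.002] [0.4   0.304 0.026]
orange 637 [226.9 244.9] [0.518 0.331 0.115] [0.502 0.297 0.086] [0.648 0.448 0.129]
orange 14 [351.4 248.1] [0.84  0.037 0.027] [0.809 0.027 0.007] [0.847 0.046 0.037]
orange 33 [368.8 256.7] [ 0.819 -0.04   0.027] [ 0.769 -0.048  0.003] [ 0.848 -0.025  0.036]
orange 54 [196.6 269.7] [0.445 0.407 0.048] [0.438 0.373 0.034] [0.451 0.438 0.068]
```

View pics/crop0.png

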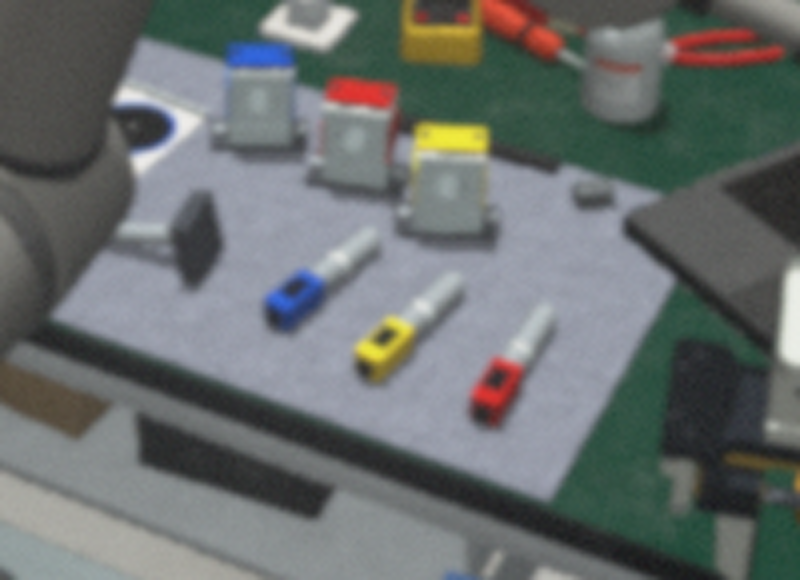

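The crop shows the lying post with its foot facing the robot/right (foot at crop 200,240, shaft pointing left under the arm). Three sensors point roughly along +x. The far pad is partly visible, and the arm may hide a second post, so I'll swing it clear to the left.

step_arm(
  plan=[
    [-1,0.173,-0.092,-0.07,0],
    [-1,0.173,-0.092,-0.07,0],
    [-1,0.173,-0.092,-0.07,0],
    [-1,0.173,-0.092,-0.07,0],
    [-1,0.396,-0.378,-0.07,0],
    [-1,0.396,-0.378,-0.07,0],
    [-1,0.396,-0.378,-0.07,0],
    [-1,0.396,-0.378,-0.07,0],
    [-1,0.396,-0.378,-0.07,0],
    [-1,0.396,-0.378,-0.07,0],
    [-1,0.408,-0.683,-0.07,0],
    [-1,0.408,-0.683,-0.07,0],
    [-1,0.408,-0.683,-0.07,0],
    [-1,0.408,-0.683,-0.07,0],
    [-1,0.408,-0.683,-0.07,0],
    [-1,0.229,-0.963,-0.07,0],
    [-1,0.229,-0.963,-0.07,0],
    [-1,0.229,-0.963,-0.07,0],
    [-1,0.229,-0.963,-0.07,0],
    [-1,0.229,-0.963,-0.07,0],
  ],
)

```text
time: 2.6
tool_pos: [0.1329, 0.4667, 0.2965]
tool_rot: [3.141, -0.0, 0.236]
contact_force: [1.0, 0.8, -0.4]
opening: 0.0915
grip_force: 0.0
```

```bash
python3 - <<'E'
from h import *
for n in("scene","top"):
    c=read_camera(n);np.savez(f"{n}1.npz",**c)
    if n=="scene":
        im=c["img"][245:395,195:415,::-1];cv2.imwrite("pics/crop1.png",cv2.resize(im,(800,545),interpolation=cv2.INTER_CUBIC))
    else:
        im=c["img"][220:330,210:400,::-1];cv2.imwrite("pics/crop1t.png",cv2.resize(im,(800,463),interpolation=cv2.INTER_CUBIC))
E
```

```text
(no output)
```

View pics/crop1.png

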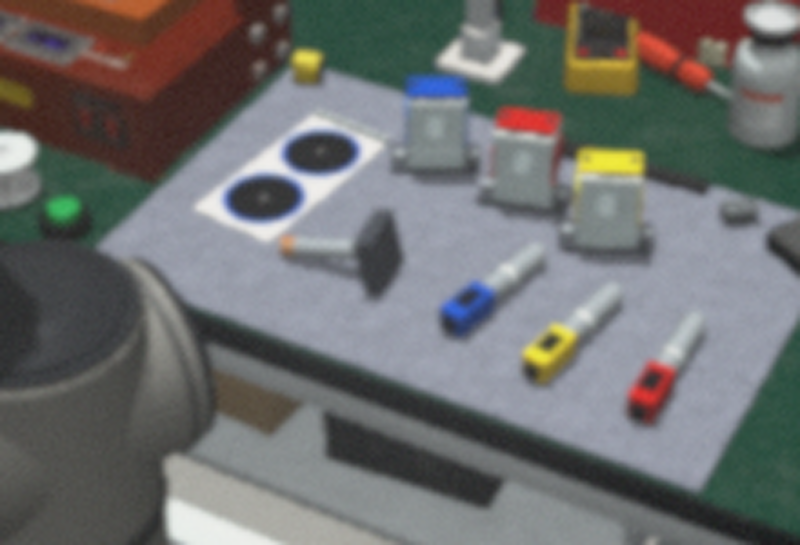

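View pics/crop1t.png

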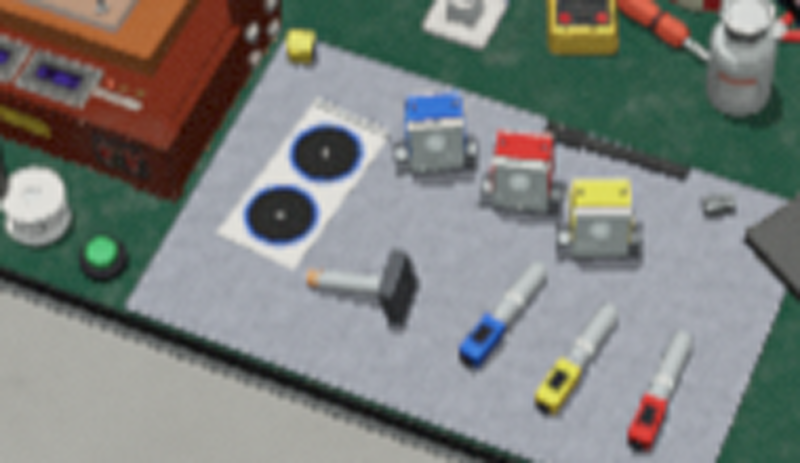

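The second pair of pictures shows all: one post (foot at scene-crop 380,255, orange tip 287,243), pads at (320,152) and (264,197), three sensors, three brackets and the button (65,208). Next I'll fit model silhouettes against the depth masks in both cameras.

```bash
cat > fit.py <<'E'
from h import *
from scipy.optimize import minimize
def box(x0,x1,y0,y1,z0,z1): return np.array([[x,y,z] for x in(x0,x1) for y in(y0,y1) for z in(z0,z1)],float)
def cyl(x0,x1,r0,r1,zc,n=24):
    a=np.linspace(0,2*np.pi,n);return np.concatenate([np.c_[0*a+x,r*np.cos(a),np.maximum(zc+r*np.sin(a),3.)] for x,r in((x0,r0),(x1,r1))])
Z=6. # mm cut height
SENS=[box(-45,0,-11,11,Z,25),np.concatenate([cyl(0,66,10,10,14),cyl(66,72,10,7.5,13.7)])]
BRK=[box(-19,19,-25,25,Z,84),box(-19,19,-39,39,Z,9)]
def post():
    a=np.radians(-12);R=np.array([[np.cos(a),0,-np.sin(a)],[0,1,0],[np.sin(a),0,np.cos(a)]]) # axis along +x, tip down
    L=[box(0,16,-25,25,-25,25),cyl2(16,95,8)]
    return [p@R.T+[0,0,31] for p in L]
def cyl2(x0,x1,r,n=24):
    a=np.linspace(0,2*np.pi,n);return np.concatenate([np.c_[0*a+x,r*np.cos(a),r*np.sin(a)] for x in(x0,x1)])
S=8
def render(c,parts,q,off,shape):
    m=np.zeros((shape[0]*S,shape[1]*S),np.uint8);cs,sn=np.cos(q[2]),np.sin(q[2])
    for p in parts:
        w=np.c_[p[:,0]*cs-p[:,1]*sn+q[0]*1e3,p[:,0]*sn+p[:,1]*cs+q[1]*1e3,p[:,2]]/1e3
        uv=(pix(c,w)-off+.5)*S
        h=cv2.convexHull(uv.astype(np.float32));cv2.fillConvexPoly(m,np.round(h*16).astype(np.int32),1,shift=4)
    return cv2.resize(m.astype(np.float32),shape[::-1],interpolation=cv2.INTER_AREA)
def fit(c,parts,q0,rad):
    X=cloud(c);d=np.hypot(X[...,0]-q0[0],X[...,1]-q0[1])
    uv=pix(c,np.array([q0[0],q0[1],.03]));u,v=uv.astype(int);w=55
    off=np.array([u-w,v-w]);sl=np.s_[v-w:v+w,u-w:u+w]
    M=((X[sl][...,2]>Z/1e3)&(d[sl]<rad)).astype(np.float32)
    f=lambda q:np.sum((render(c,parts,q,off,M.shape)-M)**2)
    r=min((minimize(f,[q0[0],q0[1],q0[2]+dy],method="Nelder-Mead",options=dict(initial_simplex=[[q0[0],q0[1],q0[2]+dy],[q0[0]+.006,q0[1],q0[2]+dy],[q0[0],q0[1]+.006,q0[2]+dy],[q0[0],q0[1],q0[2]+dy+.15]],xatol=1e-5,fatol=.01)) for dy in(-.15,.15)),key=lambda r:r.fun)
    return r.x,r.fun,M.sum()
E
python3 - <<'E'
from fit import *
for n in("scene","top"):
    c=dict(np.load(n+"1.npz"));X=cloud(c);H=hsv(c).astype(int);print(n)
    k=(lambda u,v:(195+u*.275,245+v*.275)) if n=="scene" else (lambda u,v:(210+u*.2375,220+v*.2375))
    zz=X[...,2];m=(abs(X[...,0]-.38)<.08)&(abs(X[...,1]+.3)<.06);print("mat z",np.nanmedian(zz[m]),np.nanstd(zz[m]))
    for nm,(bx,by) in dict(blue=(.585,.052),red=(.573,-.041),yellow=(.555,-.122)).items():
        r=fit(c,BRK,[bx,by,0],.1);print("brk",nm,r[0].round(4),round(r[1],1),r[2])
    for nm,(bx,by) in dict(blue=(.43,-.075),yellow=(.41,-.152),red=(.40,-.235)).items():
        r=fit(c,SENS,[bx,by,0],.085);print("sens",nm,r[0].round(4),round(r[1],1),r[2])
    fo=k(380,255) if n=="scene" else k(398,288);ti=k(287,243) if n=="scene" else k(312,278)
    a=ray(c,*fo,.03);b=ray(c,*ti,.012);print(a,b)
    yw=np.arctan2(b[1]-a[1],b[0]-a[0]);r=fit(c,post(),[a[0],a[1],yw],.105);print("post",r[0].round(4),round(r[1],1),r[2])
    for nm,uv in dict(p2=(320,152) if n=="scene" else (326,152),p1=(264,197) if n=="scene" else (281,214)).items():
        u,v=k(*uv);yy,xx=np.mgrid[:480,:640];m=(np.hypot(xx-u,yy-v)<16)&(c["img"].max(2)<150)&((c["img"].max(2)<75)|((H[...,1]>90)&(abs(H[...,0]-115)<15)))
        P=np.array([ray(c,x,y,.003) for y,x in zip(*np.where(m))]);print(nm,m.sum(),((P.max(0)+P.min(0))/2).round(4),P.mean(0).round(4),(P.max(0)-P.min(0)).round(3))
    m=(H[...,0]>45)&(H[...,0]<75)&(H[...,1]>140)&(c["img"][...,1]>120)
    print("btn",m.sum(),np.nanmedian(X[m],0).round(4))
E
```

```text
scene
mat z -0.03156389229253882 0.3236506553206102
brk blue [0.5825 0.0516 0.4206] 596.8 1094.0
brk red [ 0.573  -0.0397  0.2038] 1052.9 1575.0
brk yellow [ 0.5515 -0.1246  0.4903] 1021.1 1576.0
sens blue [ 0.4336 -0.0719 -0.2112] 512.2 788.0
sens yellow [ 0.4159 -0.1496 -0.1518] 605.3 893.0
sens red [ 0.4144 -0.2306  0.0155] 518.5 796.0
[0.42083167 0.01237392 0.03      ] [0.41797092 0.09860849 0.012     ]
post [0.427  0.0111 1.7269] 778.3 1120.0
p2 145 [0.5259 0.148  0.003 ] [0.5382 0.1473 0.003 ] [0.1   0.054 0.   ]
p1 159 [0.4925 0.1564 0.003 ] [0.4797 0.1564 0.003 ] [0.102 0.058 0.   ]
btn 45 [0.3589 0.2843 0.0231]
top
mat z -0.19510522497006888 0.41384621642870517
brk blue [0.5804 0.0513 0.5471] 403.2 663.0
brk red [ 0.5718 -0.0392  0.238 ] 671.4 923.0
brk yellow [ 0.5496 -0.1232  0.4008] 628.6 888.0
sens blue [ 0.43   -0.0727 -0.1938] 311.5 477.0
sens yellow [ 0.4126 -0.15   -0.1573] 370.2 545.0
sens red [ 0.4082 -0.2305  0.0012] 288.9 454.0
[0.42156938 0.01643709 0.03      ] [0.41147811 0.09730927 0.012     ]
post [0.4223 0.0103 1.688 ] 490.5 674.0
p2 198 [0.5267 0.1496 0.003 ] [0.5343 0.15   0.003 ] [0.102 0.06  0.   ]
p1 207 [0.4894 0.1581 0.003 ] [0.4811 0.157  0.003 ] [0.102 0.061 0.   ]
btn 25 [0.3631 0.2907 0.0186]
```

```bash
python3 - <<'E'
from fit import *
for n in("scene","top"):
    c=dict(np.load(n+"1.npz"));X=cloud(c)
    m=(abs(X[...,0]-.47)<.03)&(abs(X[...,1]+.06)<.06);z=X[m][:,2];print(m.sum(),np.percentile(z,[1,5,25,50,75,95,99]).round(4))
    X2=X.copy();X2[...,2]=cv2.medianBlur(X[...,2].astype(np.float32),3)
    z=X2[m][:,2];print(np.percentile(z,[1,5,50,95,99]).round(4))
    A=np.clip(X[...,2]*2500,0,255).astype(np.uint8);cv2.imwrite(f"pics/h{n}.png",cv2.resize(A[245:395,230:400],None,fx=4,fy=4,interpolation=0))
E
```

```text
704 [-0.7545 -0.7515 -0.7397  0.0043  0.007   0.0239  0.0265]
[-0.752  -0.7501  0.0045  0.0237  0.0254]
700 [-0.7689 -0.7613 -0.7487 -0.0024  0.0045  0.02    0.0291]
[-7.590e-01 -7.566e-01  1.000e-04  1.960e-02  2.290e-02]<stdin>:7: RuntimeWarning: invalid value encountered in cast
```

View pics/hscene.png

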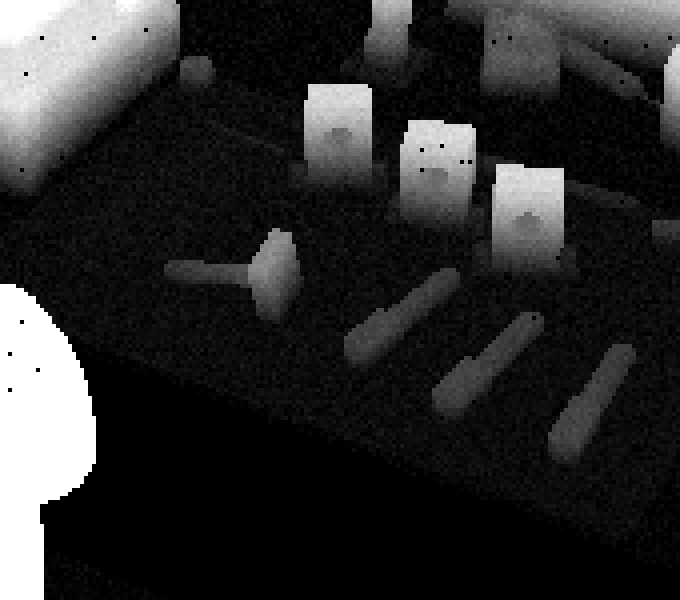

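The height map is clean: three brackets, three sensors and the post stand out, with about 2 mm of noise. A 6 mm cut is too close to that noise, so I'll raise it to 11 mm and correct the mat bias.

```bash
python3 - <<'E'
s=open("fit.py").read()
s=s.replace("Z=6.","Z=11.").replace(",box(-19,19,-39,39,Z,9)]","]").replace("3.)] for x,r","Z)] for x,r")
s=s.replace("    return [p@R.T+[0,0,31] for p in L]","    L=[p@R.T+[0,0,31] for p in L]\n    for p in L: p[:,2]=np.maximum(p[:,2],Z)\n    return L")
s=s.replace("    M=((X[sl]","    z0=np.nanmedian(X[(abs(X[...,0]-.48)<.02)&(abs(X[...,1]+.1)<.1)&(abs(X[...,2])<.02)][:,2])-.003\n    M=((X[sl]").replace(">Z/1e3)",">Z/1e3+z0)")
s=s.replace("    f=lambda","    l=cv2.connectedComponentsWithStats(M.astype(np.uint8));M=(l[1]==1+np.argmax(l[2][1:,4])).astype(np.float32)\n    f=lambda")
open("fit.py","w").write(s)
E
cat > meas.py <<'E'
from fit import *
def allm(c,q):
    out={}
    for nm,g in q.items():
        parts=BRK if nm[0]=="b" else post() if nm=="post" else SENS
        r=fit(c,parts,g,.05 if nm[0]=="b" else .1 if nm=="post" else .08);out[nm]=r[0];print(nm,r[0].round(4),round(r[1],1),r[2])
    return out
Q=dict(bb=(.58,.052,0),br=(.572,-.04,0),by=(.552,-.123,0),sb=(.432,-.072,-.2),sy=(.414,-.15,-.15),sr=(.412,-.23,0),post=(.425,.011,1.7))
E
python3 - <<'E'
from meas import *
for n in("scene","top"):
    c=dict(np.load(n+"1.npz"));print(n);allm(c,Q)
    # pads: white/black plate; fit projected circles to dark mask
    X=cloud(c);g=c["img"].max(2)
    for q in((.537,.148),(.481,.157)):
        uv=pix(c,np.array([*q,.003]));u,v=uv.astype(int);w=26;off=np.array([u-w,v-w])
        win=c["img"][v-w:v+w,u-w:u+w].astype(float);M=(win[...,0]<110).astype(np.float32) # red channel: black & blue dark, white/grey bright
        a=np.linspace(0,2*np.pi,60);circ=np.c_[36*np.cos(a),36*np.sin(a),0*a+3.]
        l=cv2.connectedComponents(M.astype(np.uint8))[1];M=(l==l[w,w]).astype(np.float32) if l[w,w] else M
        f=lambda p:np.sum((render(c,[circ],[p[0],p[1],0],off,M.shape)-M)**2)
        r=minimize(f,q,method="Nelder-Mead",options=dict(initial_simplex=[q,(q[0]+.01,q[1]),(q[0],q[1]+.01)]));print("pad",r.x.round(4),r.fun,M.sum())
E
```

```text
scene
bb [0.5842 0.0517 0.4319] 23.8 421.0
br [ 0.5732 -0.0396  0.2308] 40.1 466.0
by [ 0.5545 -0.1233  0.4598] 32.9 469.0
sb [ 0.435  -0.0725 -0.1862] 15.4 249.0
sy [ 0.4164 -0.1497 -0.1456] 11.2 265.0
sr [ 0.4145 -0.2306  0.0093] 12.7 259.0
post [0.4259 0.0116 1.706 ] 17.1 324.0
pad [0.552  0.1505] 50.095947265625 173.0
pad [0.4724 0.1594] 50.746337890625 196.0
top
bb [0.5794 0.0505 0.5364] 33.2 257.0
br [ 0.5701 -0.0399  0.2119] 36.2 265.0
by [ 0.5492 -0.125   0.4687] 39.5 276.0
sb [ 0.4305 -0.0727 -0.1919] 15.3 169.0
sy [ 0.4117 -0.1502 -0.1526] 14.2 181.0
sr [ 0.409  -0.2304  0.004 ] 20.3 171.0
post [0.4217 0.0104 1.6827] 19.7 189.0
pad [0.5498 0.151 ] 27.8076171875 177.0
pad [0.47   0.1593] 31.831298828125 185.0
```

```bash
cat >> meas.py <<'E'
def face(c,q):
    X=cloud(c).reshape(-1,3);d=np.hypot(X[:,0]-q[0],X[:,1]-q[1]);P=X[(d<.038)&(X[:,2]>.02)&(X[:,2]<.078)]
    n=np.array([1.,np.tan(q[2])]);n/=np.linalg.norm(n)
    for t in(.012,.006,.004):
        for _ in range(8):
            s=P[:,:2]@n;s0=np.median(s) if _==0 else b; k=abs(s-s0)<t
            A=np.c_[P[k][:,1],np.ones(k.sum())];m,b0=np.linalg.lstsq(A,P[k][:,0],rcond=None)[0]
            n=np.array([1,-m]);b=b0/np.linalg.norm(n);n/=np.linalg.norm(n)
    Pk=P[k];t=np.array([-n[1],n[0]]);e=np.percentile(Pk[:,:2]@t,[2,98])
    return np.arctan2(n[1],n[0]),n*b+t*e.mean(),e[1]-e[0],k.sum(),np.std(P[k][:,:2]@n-b)
E
python3 - <<'E'
from meas import *
for n in("scene","top"):
    c=dict(np.load(n+"1.npz"))
    for b in("bb","br","by"):
        for y in (0,.3): print(n,b,[np.round(v,4) for v in face(c,(*Q[b][:2],y))])
    # cap top centroid & minAreaRect
    X=cloud(c)
    for b in("bb","br","by"):
        m=(np.hypot(X[...,0]-Q[b][0],X[...,1]-Q[b][1])<.045)&(X[...,2]>.0805)
        r=cv2.minAreaRect((X[m][:,:2]*1000).astype(np.float32));print(b,m.sum(),np.round(r[0],1),np.round(r[1],1),round(r[2],1))
E
```

```text
scene bb [np.float64(0.431), array([0.568 , 0.0436]), np.float64(0.05), np.int64(163), np.float64(0.002)]
scene bb [np.float64(0.431), array([0.568 , 0.0436]), np.float64(0.05), np.int64(163), np.float64(0.002)]
scene br [np.float64(0.2193), array([ 0.5568, -0.0445]), np.float64(0.0497), np.int64(182), np.float64(0.002)]
scene br [np.float64(0.2193), array([ 0.5568, -0.0445]), np.float64(0.0497), np.int64(182), np.float64(0.002)]
scene by [np.float64(0.3718), array([ 0.5366, -0.1311]), np.float64(0.0483), np.int64(198), np.float64(0.0021)]
scene by [np.float64(0.3718), array([ 0.5366, -0.1311]), np.float64(0.0483), np.int64(198), np.float64(0.0021)]
bb 105 [580.9  50.8] [40.1 51.7] 36.5
br 111 [572.2 -40.9] [42.1 50.3] 11.8
by 123 [ 550.3 -125.2] [37.2 48.8] 20.1
top bb [np.float64(0.4265), array([0.5666, 0.0427]), np.float64(0.0502), np.int64(77), np.float64(0.002)]
top bb [np.float64(0.4265), array([0.5666, 0.0427]), np.float64(0.0502), np.int64(77), np.float64(0.002)]
top br [np.float64(0.2087), array([ 0.557 , -0.0446]), np.float64(0.0505), np.int64(80), np.float64(0.0022)]
top br [np.float64(0.2087), array([ 0.557 , -0.0446]), np.float64(0.0505), np.int64(80), np.float64(0.0022)]
top by [np.float64(0.4161), array([ 0.5348, -0.1306]), np.float64(0.048), np.int64(81), np.float64(0.0021)]
top by [np.float64(0.4161), array([ 0.5348, -0.1306]), np.float64(0.048), np.int64(81), np.float64(0.0021)]
bb 55 [576.   48.3] [33.1 46.6] 21.3
br 59 [568.8 -41.5] [36.8 48.5] 5.0
by 72 [ 546.7 -125.6] [37.8 48.7] 26.2
```

```bash
cat >> meas.py <<'E'
def avg(n,k):
    cs=[read_camera(n) for _ in range(k)];c=cs[0]
    z=np.stack([x["range_z"] for x in cs]).astype(float);z[z==0]=np.nan
    c["range_z"]=np.nan_to_num(np.nanmedian(z,0));c["img"]=np.mean([x["img"] for x in cs],0).astype(np.uint8);return c
E
python3 - <<'E'
from meas import *
for n,k in(("scene",10),("top",8)):
    c=avg(n,k);np.savez(n+"2.npz",**c);print(n);r=allm(c,Q)
    for b in("bb","br","by"): print(b,[np.round(v,4) for v in face(c,r[b])], (r[b][:2]-.019*np.array([np.cos(r[b][2]),np.sin(r[b][2])])).round(4))
    X=cloud(c);m=(abs(X[...,0]-.48)<.02)&(abs(X[...,1]+.1)<.1)&(abs(X[...,2])<.02);print("mat",np.median(X[m][:,2]))
E
```

```text
scene
bb [0.5847 0.052  0.4326] 21.9 421.0
br [ 0.575  -0.0389  0.2222] 35.3 472.0
by [ 0.5544 -0.1232  0.4631] 36.5 475.0
sb [ 0.4345 -0.0723 -0.1836] 13.6 253.0
sy [ 0.4165 -0.1498 -0.1452] 8.0 269.0
sr [ 0.414  -0.2307  0.0136] 10.6 265.0
post [0.426  0.0115 1.7074] 14.8 325.0
bb [np.float64(0.4853), array([0.5677, 0.0433]), np.float64(0.0498), np.int64(221), np.float64(0.0012)] [0.5675 0.044 ]
br [np.float64(0.2494), array([ 0.5569, -0.0448]), np.float64(0.0494), np.int64(231), np.float64(0.0013)] [ 0.5565 -0.0431]
by [np.float64(0.4077), array([ 0.5368, -0.1312]), np.float64(0.0495), np.int64(248), np.float64(0.0011)] [ 0.5374 -0.1317]
mat 0.004803517928144029
top
bb [0.5803 0.0513 0.3043] 37.4 266.0
br [ 0.5709 -0.0396  0.2108] 31.1 269.0
by [ 0.5499 -0.1236  0.4014] 25.5 262.0
sb [ 0.4297 -0.0727 -0.1873] 9.3 165.0
sy [ 0.4125 -0.1499 -0.158 ] 7.8 173.0
sr [ 0.4094 -0.2305  0.0034] 8.3 173.0
post [0.4223 0.0105 1.6937] 10.1 193.0
bb [np.float64(0.4799), array([0.5672, 0.043 ]), np.float64(0.0503), np.int64(112), np.float64(0.0018)] [0.5621 0.0456]
br [np.float64(0.2584), array([ 0.5557, -0.0452]), np.float64(0.05), np.int64(106), np.float64(0.0014)] [ 0.5523 -0.0436]
by [np.float64(0.4161), array([ 0.5356, -0.1305]), np.float64(0.0492), np.int64(109), np.float64(0.0018)] [ 0.5324 -0.1311]
mat 0.001801595702544115
```

```bash
cat > go.py <<'E'
from h import *
def rows(wps):
    s=observe();p=np.array(s["tool_pos"]);y=s["tool_rot"][2];c,n=np.cos(y),np.sin(y)
    print("now",p.round(4),round(y,4),"open",round(s["opening"],4),"t",round(s["time"],1),"q6",round(s["qpos"][5],2))
    for X,Y,Zz,yw in wps:
        d=np.array([X,Y,Zz])-p;t=(y-yw+np.pi)%(2*np.pi)-np.pi
        print([round(float(v),4) for v in(d[0]*c+d[1]*n,d[0]*n-d[1]*c,-d[2],t)])
E
python3 -c "
from go import *
rows([(.38,.22,.3,.236),(.42,-.05,.25,.1),(.388,-.231,.12,.008),(.388,-.231,.007,.008)])"
```

```text
now [0.1346 0.4656 0.2966] 0.2358 open 0.0921 t 3.6 q6 2.47
[0.1812, 0.2961, -0.0034, -0.0002]
[0.157, 0.568, 0.0466, 0.1358]
[0.0836, 0.7365, 0.1766, 0.2278]
[0.0836, 0.7365, 0.2896, 0.2278]
```

step_arm(
  plan=[
    [-1,0.181,0.296,0,0],
    [-1,0.181,0.296,0,0],
    [-1,0.181,0.296,0,0],
    [-1,0.181,0.296,0,0],
    [-1,0.181,0.296,0,0],
    [-1,0.181,0.296,0,0],
    [-1,0.157,0.568,0.047,0.136],
    [-1,0.157,0.568,0.047,0.136],
    [-1,0.157,0.568,0.047,0.136],
    [-1,0.157,0.568,0.047,0.136],
    [-1,0.157,0.568,0.047,0.136],
    [-1,0.0836,0.7365,0.1766,0.228],
    [-1,0.0836,0.7365,0.1766,0.228],
    [-1,0.0836,0.7365,0.1766,0.228],
    [-1,0.0836,0.7365,0.1766,0.228],
    [-1,0.0836,0.7365,0.1766,0.228],
    [-1,0.0836,0.7365,0.1766,0.228],
    [-1,0.0836,0.7365,0.1766,0.228],
  ],
)

```text
time: 5.85
tool_pos: [0.3886, -0.2303, 0.121]
tool_rot: [3.141, -0.001, 0.009]
contact_force: [0.1, -0.3, -0.2]
opening: 0.0918
grip_force: 0.0
```

```bash
python3 -c "
from go import *
rows([(.388,-.231,.007,.008),(.388,-.231,.15,.008)])"
```

```text
now [ 0.3886 -0.2303  0.121 ] 0.0092 open 0.0918 t 5.8 q6 0.86
[-0.0006, 0.0007, 0.114, 0.0012]
[-0.0006, 0.0007, -0.029, 0.0012]
```

step_arm(
  plan=[
    [-1,0,0,0.06,0],
    [-1,0,0,0.1,0],
    [-1,0,0,0.114,0],
    [-1,0,0,0.114,0],
    [1,0,0,0.114,0],
    [1,0,0,0.114,0],
    [1,0,0,0.114,0],
    [1,0,0,0.114,0],
    [1,0,0,0.114,0],
    [1,0,0,0.114,0],
    [1,0,0,0.114,0],
    [1,0,0,0.08,0],
    [1,0,0,0.03,0],
    [1,0,0,0.0,0],
    [1,0,0,0.0,0],
  ],
  grip_force=25,
)

```text
time: 7.72
tool_pos: [0.389, -0.2318, 0.122]
tool_rot: [3.138, -0.004, 0.008]
contact_force: [0.6, 0.1, -1.9]
opening: 0.0216
grip_force: 25.0
```

```bash
python3 -c "
from go import *
rows([(.4493,-.0723,.11,.25),(.4493,-.0723,.046,.25)])"
```

```text
now [ 0.389  -0.2318  0.122 ] 0.0078 open 0.0216 t 7.7 q6 0.86
[0.0615, -0.1591, 0.012, -0.2422]
[0.0615, -0.1591, 0.076, -0.2422]
```

step_arm(
  plan=[
    [1,0.03,-0.08,0.012,-0.12],
    [1,0.0615,-0.159,0.012,-0.242],
    [1,0.0615,-0.159,0.012,-0.242],
    [1,0.0615,-0.159,0.012,-0.242],
    [1,0.0615,-0.159,0.076,-0.242],
    [1,0.0615,-0.159,0.076,-0.242],
    [1,0.0615,-0.159,0.076,-0.242],
  ],
)

```text
time: 8.6
tool_pos: [0.4476, -0.072, 0.0442]
tool_rot: [-3.141, 0.002, 0.249]
contact_force: [-0.4, -0.3, -0.5]
opening: 0.0217
grip_force: 25.0
```

```bash
python3 - <<'E'
from meas import *
s=observe();print(np.round(s["tool_pos"],4),np.round(s["tool_rot"],4))
c=avg("scene",6);np.savez("scene3.npz",**c);im=c["img"][255:345,290:410,::-1]
cv2.imwrite("pics/pre.png",cv2.resize(im,(800,600),interpolation=cv2.INTER_CUBIC))
E
```

```text
[ 0.4476 -0.072   0.0442] [-3.1406e+00  1.9000e-03  2.4880e-01]
```

View pics/pre.png

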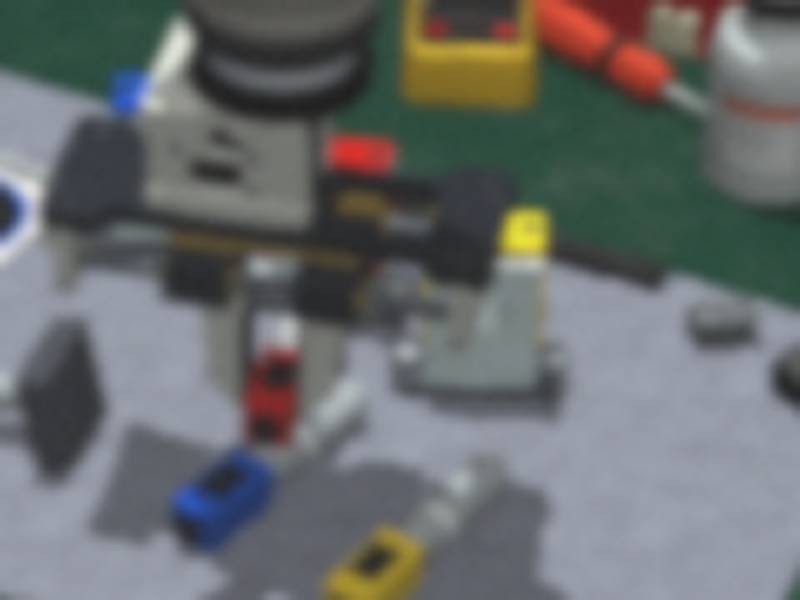

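The gripper hides the nose and mouth (red head at crop 270,395), but the geometry agrees, so I'll go in by dead reckoning with force checks.

```bash
python3 -c "
from go import *
import numpy as np
u=np.array([np.cos(.25),np.sin(.25)]);M=np.array([.5563,-.045])
rows([(*(M-d*u),.046,.25) for d in(.1104,.095,.07,.0454)])
print(observe()['qvel'])"
```

```text
now [ 0.4486 -0.0718  0.0451] 0.2496 open 0.0216 t 8.9 q6 0.99
[0.0005, 0.0007, -0.0009, -0.0004]
[0.0159, 0.0007, -0.0009, -0.0004]
[0.0409, 0.0007, -0.0009, -0.0004]
[0.0655, 0.0006, -0.0009, -0.0004]
[ 0.0026172   0.0066439   0.00261026  0.00200647 -0.00129525  0.0008792 ]
```

step_arm(
  plan=[
    [1,0.008,0,0,0],
    [1,0.016,0,0,0],
    [1,0.022,0,0,0],
    [1,0.028,0,0,0],
    [1,0.028,0,0,0],
  ],
)

```text
time: 9.52
tool_pos: [0.4646, -0.0637, 0.041]
tool_rot: [-3.133, 0.024, 0.252]
contact_force: [-27.9, -11.2, 3.0]
opening: 0.0217
grip_force: 25.1
```

Blocked at the face (about 30 N axial). I'll back off and recheck the bore centre in the stored images.

step_arm(
  plan=[
    [1,-0.01,0,0,0],
    [1,-0.028,0,0,0],
    [1,-0.03,0,0,0],
    [1,-0.03,0,0,0],
  ],
)

```text
time: 10.02
tool_pos: [0.4473, -0.0721, 0.0444]
tool_rot: [3.141, -0.001, 0.25]
contact_force: [-0.7, -0.1, -0.2]
opening: 0.0215
grip_force: 24.7
```

```bash
python3 - <<'E'
from meas import *
s=observe();print(np.round(s["tool_pos"],4),np.round(s["tool_rot"],4),s["contact_force"])
F=dict(bb=(.5675,.0432,.482),br=(.5563,-.045,.253),by=(.5362,-.131,.412))
for n in("scene","top"):
    c=dict(np.load(n+"2.npz"));X=cloud(c)
    for b,(x,y,w) in F.items():
        nn=np.array([np.cos(w),np.sin(w)]);t=np.array([-nn[1],nn[0]])
        D=X[...,:2]-[x,y];dn=D@nn;dt=D@t
        m=(dn>.0065)&(dn<.06)&(abs(dt)<.019)&(X[...,2]>.025)&(X[...,2]<.072)
        # recessed pixels: intersect their rays with the face plane
        o=-c["R"].T@c["t"];P=X[m];d=P-o;k=(np.array([x,y])-o[:2])@nn/(d[:,:2]@nn);Q2=o+d*k[:,None]
        q=(Q2[:,:2]-[x,y])@t
        print(n,b,m.sum(),"lat",q.mean().round(4),"z",Q2[:,2].mean().round(4),"ext",np.ptp(q).round(4),np.ptp(Q2[:,2]).round(4))
E
```

```text
[ 0.4473 -0.0721  0.0444] [ 3.1408e+00 -1.3000e-03  2.4970e-01] [-0.70174247 -0.06112128 -0.18114461]
scene bb 30 lat -0.0002 z 0.0567 ext 0.0187 0.0152
scene br 29 lat -0.0004 z 0.057 ext 0.0187 0.0159
scene by 30 lat -0.0009 z 0.0571 ext 0.0206 0.0184
top bb 5 lat 0.0017 z 0.0553 ext 0.0154 0.0018
top br 8 lat 0.0015 z 0.0554 ext 0.0154 0.009
top by 7 lat -0.0 z 0.0567 ext 0.0113 0.0069
```

```bash
python3 - <<'E'
from meas import *
c=avg("scene",8);np.savez("scene4.npz",**c);X=cloud(c);H=hsv(c).astype(int)
s=observe();T=s["tool_pos"];print(np.round(T,4))
w=.25;n=np.array([np.cos(w),np.sin(w)]);t=np.array([-n[1],n[0]])
D=X[...,:2]-T[:2];a=D@n;b=D@t;z=X[...,2]
red=((H[...,0]<8)|(H[...,0]>172))&(H[...,1]>110)&(abs(a)<.08)&(abs(b)<.04)&(z<.09)
print("red px",red.sum());o=np.argsort(a[red]);
for r in np.c_[a[red],b[red],z[red]][o][::4]: print(np.round(r*1000,1))
E
```

```text
[ 0.4465 -0.0719  0.0441]
red px 54
[-24.7  -9.6  50.9]
[-24.   -6.7  46.1]
[-22.9  -3.5  51.8]
[-22.  -12.   45.6]
[-20.9 -11.7  51.8]
[-18.6  -5.4  52.5]
[-17.1   3.6  53.1]
[-14.1 -10.2  53.4]
[-11.6  -1.   53.3]
[-9.6 -0.5 55.3]
[-7.9 -5.9 55. ]
[-4.9  6.4 53.9]
[ 8.6  0.6 55.4]
[16.1  2.2 53. ]
```

```bash
python3 - <<'E'
from meas import *
for f,T in(("scene3",(.4484,-.0719,.045)),("scene4",(.447,-.072,.0443))):
    c=dict(np.load(f+".npz"));X=cloud(c);H=hsv(c).astype(int);T=np.array(T)
    w=.25;n=np.array([np.cos(w),np.sin(w)]);t=np.array([-n[1],n[0]])
    D=X[...,:2]-T[:2];a=D@n;b=D@t;z=X[...,2]
    m=(abs(a)<.06)&(abs(b)<.010)&(z<.08)&(z>.03)
    P=np.c_[a[m],b[m],z[m]]*1000
    for lo in range(-36,56,4):
        q=P[(P[:,0]>=lo)&(P[:,0]<lo+4)]
        if len(q): print(f,lo,len(q),np.percentile(q[:,2],[10,50,90]).round(1),q[:,1].mean().round(1))
E
```

```text
scene3 -24 17 [40.1 45.7 50.3] -1.4
scene3 -20 20 [39.  51.6 55.1] -0.5
scene3 -16 7 [44.7 54.9 56.3] 0.1
scene3 -12 12 [53.9 56.  69.3] 1.7
scene3 -8 8 [54.4 56.7 72.7] 5.8
scene3 -4 6 [53.9 55.  56. ] 0.3
scene3 0 8 [53.6 58.4 73.1] 5.0
scene3 4 10 [54.1 55.2 67.2] 2.0
scene3 8 5 [54.7 55.5 56.2] -0.0
scene3 12 4 [52.6 53.9 54.9] 0.6
scene3 16 3 [53.9 54.4 55.2] 0.5
scene3 20 3 [52.7 53.5 55.1] 1.3
scene3 24 3 [51.8 52.4 53.2] 0.1
scene3 28 3 [51.5 51.7 52.6] 0.3
scene3 32 2 [52.  52.1 52.3] -0.1
scene3 36 3 [45.1 48.6 51.8] 5.1
scene3 40 3 [48.9 50.8 65.3] 2.9
scene3 44 2 [50.6 51.2 51.8] 2.1
scene3 52 1 [49.3 49.3 49.3] 5.0
scene4 -32 1 [41. 41. 41.] -1.6
scene4 -28 17 [40.5 44.8 48.4] -2.2
scene4 -24 25 [36.  49.1 54.2] 0.1
scene4 -20 7 [43.9 53.1 54.2] 1.6
scene4 -16 9 [53.2 54.4 55. ] -0.8
scene4 -12 6 [54.4 54.9 55.4] -1.7
scene4 -8 10 [53.9 56.3 70.9] 5.7
scene4 -4 8 [53.5 54.7 56.9] 0.8
scene4 0 4 [54.2 54.3 55.5] 2.3
scene4 4 12 [53.  55.7 73.4] 2.4
scene4 8 6 [52.6 54.5 58.1] 3.5
scene4 12 6 [53.4 54.3 54.7] 0.1
scene4 16 5 [53.3 54.6 55. ] 0.7
scene4 20 2 [53.4 53.8 54.2] -1.9
scene4 24 2 [52.8 53.1 53.4] -2.6
scene4 28 3 [50.  53.1 54.6] 0.6
scene4 32 2 [51.5 51.9 52.4] 2.0
scene4 36 5 [48.4 52.9 53.9] 1.9
scene4 44 2 [48.5 49.5 50.5] 4.6
scene4 52 1 [49.8 49.8 49.8] 4.7
```

The held sensor's top is only about 9 mm above the TCP, so it slipped about 10 mm down the pads. I'll set it back in its free spot, regrip lower and harder.

```bash
python3 -c "
from go import *
rows([(.389,-.231,.085,.008),(.389,-.231,.019,.008),(.389,-.231,.0045,.008)])"
```

```text
now [ 0.4465 -0.0719  0.0441] 0.2499 open 0.0219 t 10.4 q6 0.99
[-0.095, 0.1399, -0.0409, 0.2419]
[-0.095, 0.1399, 0.0251, 0.2419]
[-0.095, 0.1399, 0.0396, 0.2419]
```

step_arm(
  plan=[
    [1,0,0,-0.04,0],
    [1,-0.03,0.047,-0.04,0.08],
    [1,-0.06,0.094,-0.04,0.16],
    [1,-0.095,0.14,-0.04,0.242],
    [1,-0.095,0.14,-0.04,0.242],
    [1,-0.095,0.14,-0.01,0.242],
    [1,-0.095,0.14,0.01,0.242],
    [1,-0.095,0.14,0.022,0.242],
    [1,-0.095,0.14,0.026,0.242],
    [1,-0.095,0.14,0.026,0.242],
  ],
)

```text
time: 11.68
tool_pos: [0.3893, -0.231, 0.0184]
tool_rot: [3.141, -0.0, 0.008]
contact_force: [-0.8, 0.2, 0.2]
opening: 0.0214
grip_force: 25.0
```

step_arm(
  plan=[
    [0,0,0,0,0],
    [-0.2,0,0,0,0],
    [-0.2,0,0,0,0],
    [-0.2,0,0,0.007,0],
    [-0.2,0,0,0.013,0],
    [-0.2,0,0,0.013,0],
    [-0.2,0,0,0.013,0],
  ],
)

```text
time: 12.55
tool_pos: [0.3889, -0.2312, 0.005]
tool_rot: [-3.142, 0.0, 0.008]
contact_force: [-0.4, 0.6, 0.3]
opening: 0.0553
grip_force: 0.0
```

```bash
python3 - <<'E'
from meas import *
c=avg("scene",8);T=np.array(observe()["tool_pos"]);print(T)
X=cloud(c);a=X[...,0]-T[0];b=X[...,1]-T[1];z=X[...,2]
m=(abs(a)<.11)&(abs(b)<.007)&(z<.06)&(z>.009)
P=np.c_[a[m],b[m],z[m]]*1000
for lo in range(-36,100,5):
    q=P[(P[:,0]>=lo)&(P[:,0]<lo+5)]
    if len(q): print(lo,len(q),np.percentile(q[:,2],[10,50,90]).round(1),q[:,1].mean().round(1))
m=(a>.035)&(a<.11)&(abs(b)<.03)&(z<.06)&(z>.014);print("barrel lat",b[m].mean(),"nose",np.percentile(a[m],98))
E
```

```text
[ 0.38893289 -0.23118834  0.00520026]
-31 6 [12.9 15.8 20.3] 0.3
-26 16 [15.  21.  24.4] -0.8
-21 11 [24.1 26.9 27.8] -0.0
-16 6 [25.5 27.2 28.1] -0.6
-11 6 [26.7 27.  27.4] -0.4
-6 8 [26.8 27.1 29.1] 1.6
-1 6 [26.8 27.4 28.2] -1.0
4 6 [26.9 27.5 28. ] -0.8
9 5 [26.  26.6 27.4] -1.8
14 8 [25.5 26.6 27.9] 0.4
19 3 [25.8 26.  26. ] -1.0
24 7 [24.2 24.7 25.8] -1.2
29 4 [23.3 24.1 25.4] -0.0
34 1 [22.2 22.2 22.2] -6.4
44 3 [24.6 25.9 26.4] -1.0
49 3 [22.6 24.  25.1] 1.5
54 4 [22.6 23.9 25.3] 0.6
59 7 [22.7 24.4 25.8] 0.9
84 3 [24.1 24.5 24.5] -0.2
89 2 [24.  24.2 24.3] -0.3
barrel lat 0.0004911656181744 nose 0.0901901876098827
```

step_arm(
  plan=[
    [1,0,0,0.001,0],
    [1,0,0,0.001,0],
    [1,0,0,0.001,0],
    [1,0,0,0.001,0],
    [1,0,0,0.001,0],
    [1,0,0,0.001,0],
    [1,0,0,-0.02,0],
    [1,0,0,-0.05,0],
    [1,0,0,-0.1,0],
    [1,0,0,-0.1,0],
    [1,0,0,-0.1,0],
  ],
  grip_force=50,
)

```text
time: 14.32
tool_pos: [0.3884, -0.2308, 0.1045]
tool_rot: [-3.141, 0.001, 0.008]
contact_force: [-1.1, 0.4, -0.3]
opening: 0.0217
grip_force: 50.0
```

```bash
cat >> meas.py <<'E'
def held(c,w,zmin=-.015,zmax=.03,show=True):
    T=np.array(observe()["tool_pos"]);n=np.array([np.cos(w),np.sin(w)]);t=np.array([-n[1],n[0]])
    X=cloud(c);D=X[...,:2]-T[:2];a=D@n;b=D@t;z=X[...,2]-T[2]
    m=(a>-.05)&(a<.11)&(abs(b)<.008)&(z<zmax)&(z>zmin);P=np.c_[a[m],b[m],z[m]]*1000
    print("T",T.round(4))
    for lo in range(-36,100,6):
        q=P[(P[:,0]>=lo)&(P[:,0]<lo+6)]
        if len(q): print(lo,len(q),np.percentile(q[:,2],[10,50,90]).round(1),q[:,1].mean().round(1))
E
python3 - <<'E'
from meas import *
held(avg("scene",6),.008)
E
```

```text
T [ 0.3885 -0.2308  0.1043]
-30 20 [ 8.1 14.  18.6] -0.6
-24 24 [ 6.  19.9 22.8] -0.2
-18 9 [21.6 22.9 23.6] -1.3
-12 8 [21.4 23.1 23.7] 0.4
-6 12 [21.4 22.9 23.6] -0.5
0 8 [22.2 22.6 23.7] 0.4
6 8 [21.8 23.  23.8] 1.2
12 7 [21.2 22.  23.1] 1.5
18 4 [21.  21.6 22.1] 2.1
```

```bash
python3 -c "
from go import *
import numpy as np
u=np.array([np.cos(.25),np.sin(.25)]);M=np.array([.5563,-.045])
rows([(*(M-d*u),z,.25) for d,z in((.1065,.1),(.1065,.044))])"
```

```text
now [ 0.3885 -0.2308  0.1043] 0.0078 open 0.0217 t 14.6 q6 0.86
[0.0659, -0.159, 0.0043, -0.2422]
[0.0659, -0.159, 0.0603, -0.2422]
```

step_arm(
  plan=[
    [1,0.03,-0.08,0.004,-0.12],
    [1,0.066,-0.159,0.004,-0.242],
    [1,0.066,-0.159,0.004,-0.242],
    [1,0.066,-0.159,0.004,-0.242],
    [1,0.066,-0.159,0.04,-0.242],
    [1,0.066,-0.159,0.0603,-0.242],
    [1,0.066,-0.159,0.0603,-0.242],
    [1,0.066,-0.159,0.0603,-0.242],
  ],
)

```text
time: 15.62
tool_pos: [0.4539, -0.0723, 0.0453]
tool_rot: [3.141, -0.0, 0.249]
contact_force: [0.6, 0.0, -0.6]
opening: 0.0216
grip_force: 50.0
```

```bash
python3 - <<'E'
from meas import *
held(avg("scene",6),.25)
from go import rows
u=np.array([np.cos(.25),np.sin(.25)]);M=np.array([.5563,-.045])
rows([(*(M-d*u),.044,.25) for d in(.1065,.085,.0425)])
E
```

```text
T [ 0.4539 -0.0718  0.0454]
-30 15 [ 8.2 13.7 18.3] -1.7
-24 19 [ 6.9 19.6 23.4] 0.6
-18 9 [22.7 23.5 24.1] 0.2
-12 6 [22.9 23.9 25.1] -0.7
-6 8 [21.6 23.1 24.4] 0.1
0 6 [22.2 22.8 23.8] -0.9
6 9 [22.3 23.8 24.2] 1.4
12 5 [22.2 22.9 23.6] -0.3
18 4 [21.3 22.4 22.9] -2.0
24 3 [18.5 21.  21.1] 1.2
30 5 [19.  20.1 21.1] 2.9
36 2 [20.4 20.7 20.9] 3.6
42 1 [20.2 20.2 20.2] 3.3
66 1 [18.7 18.7 18.7] 4.9
72 1 [17.2 17.2 17.2] 6.4
now [ 0.4539 -0.0718  0.0454] 0.2498 open 0.0218 t 15.9 q6 1.0
[-0.0007, -0.0006, 0.0014, -0.0002]
[0.0208, -0.0006, 0.0014, -0.0002]
[0.0633, -0.0007, 0.0014, -0.0002]
```

step_arm(
  plan=[
    [1,0.007,0,0.001,0],
    [1,0.014,0,0.001,0],
    [1,0.02,0,0.001,0],
    [1,0.026,0,0.001,0],
    [1,0.03,0,0.001,0],
  ],
)

```text
time: 16.55
tool_pos: [0.4827, -0.0638, 0.0436]
tool_rot: [-3.141, 0.001, 0.25]
contact_force: [-1.6, 1.3, -1.1]
opening: 0.0218
grip_force: 50.0
```

step_arm(
  plan=[
    [1,0.008,0,0,0],
    [1,0.016,0,0,0],
    [1,0.024,0,0,0],
    [1,0.032,0,0,0],
    [1,0.0325,0,0,0],
  ],
)

```text
time: 17.18
tool_pos: [0.5148, -0.0556, 0.0436]
tool_rot: [-3.141, -0.0, 0.25]
contact_force: [-1.9, 5.3, -1.0]
opening: 0.0215
grip_force: 50.0
```

```bash
python3 - <<'E'
from meas import *
c=avg("scene",6);held(c,.25)
im=c["img"][270:315,310:370,::-1]
cv2.imwrite("pics/in1.png",cv2.resize(im,(720,540),interpolation=cv2.INTER_CUBIC))
E
```

```text
T [ 0.5147 -0.0556  0.0437]
-30 14 [ 8.1 13.3 17.5] -1.7
-24 23 [ 5.9 18.8 23.2] 1.3
-18 5 [21.9 23.8 25.5] -0.1
-12 10 [22.  23.2 24.9] -1.3
-6 4 [22.5 23.5 23.7] -1.1
0 6 [22.4 23.  23.8] 1.3
6 6 [22.  22.6 23.4] 0.5
12 8 [21.8 22.6 23.9] -0.3
18 2 [20.3 21.2 22.1] 0.4
24 4 [17.8 20.4 22. ] 1.5
30 5 [18.6 20.  21.1] 1.1
36 2 [18.7 19.8 20.9] 3.9
42 3 [18.6 21.  21.6] 5.5
```

View pics/in1.png

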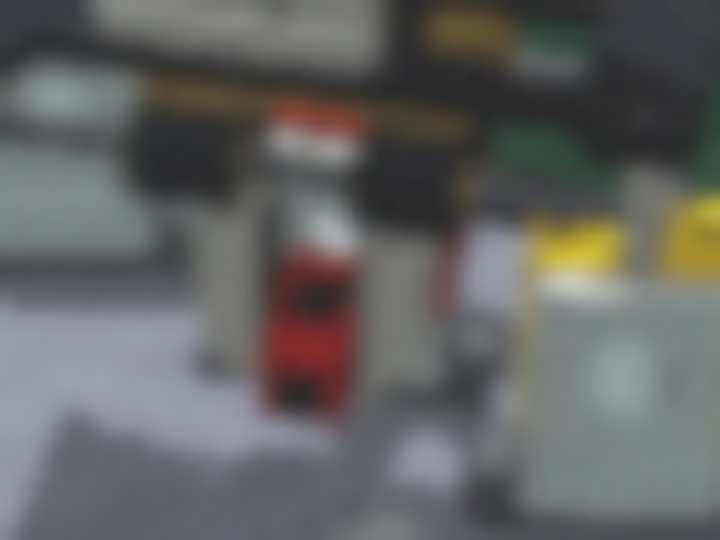

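The red head (crop 310,330) is in front of its bracket with the bright barrel/band stub at (330,235). I'll release, lift clear to the yellow hover and measure the depth.

```bash
python3 -c "
from go import *
rows([(.5147,-.0556,.15,.25),(.3927,-.1465,.15,-.15)])"
```

```text
now [ 0.5147 -0.0556  0.0437] 0.2501 open 0.0217 t 17.5 q6 1.06
[-0.0, -0.0, -0.1063, 0.0001]
[-0.1407, 0.0579, -0.1063, 0.4001]
```

step_arm(
  plan=[
    [0,0,0,0,0],
    [0,0,0,0,0],
    [0,0,0,0,0],
    [0,0,0,0,0],
    [0,0,0,-0.05,0],
    [0,0,0,-0.106,0],
    [0,0,0,-0.106,0],
    [-0.5,-0.07,0.029,-0.106,0.2],
    [-1,-0.141,0.058,-0.106,0.4],
    [-1,-0.141,0.058,-0.106,0.4],
    [-1,-0.141,0.058,-0.106,0.4],
    [-1,-0.141,0.058,-0.106,0.4],
  ],
)

```text
time: 18.98
tool_pos: [0.3924, -0.147, 0.1495]
tool_rot: [-3.141, -0.0, -0.15]
contact_force: [-0.2, 0.6, 0.1]
opening: 0.0897
grip_force: 0.0
```

```bash
cat >> meas.py <<'E'
def depth(c,M,w,hue,col):
    """along-bore profile in front of face M; hue test col(H)"""
    n=np.array([np.cos(w),np.sin(w)]);t=np.array([-n[1],n[0]])
    X=cloud(c);D=X[...,:2]-M;a=D@n*1e3;b=D@t*1e3;z=X[...,2]*1e3;H=hsv(c).astype(int)
    m=(a>-90)&(a<8)&(abs(b)<9)&(z>35)&(z<78)
    hd=m&col(H);print("head px",hd.sum(),"a rng",np.percentile(a[hd],[1,5,50,95,99]).round(1),"lat",b[hd].mean().round(1))
    for lo in range(-80,8,4):
        k=m&(a>=lo)&(a<lo+4)
        if k.sum(): print(lo,k.sum(),np.percentile(z[k],[20,50,90]).round(1),"lat",b[k].mean().round(1),"rgb",c["img"][k].mean(0).round(0),hd[k].sum())
RED=lambda H:((H[...,0]<8)|(H[...,0]>172))&(H[...,1]>110)
YEL=lambda H:(abs(H[...,0]-28)<7)&(H[...,1]>110)
BLU=lambda H:(abs(H[...,0]-112)<14)&(H[...,1]>110)
E
python3 - <<'E'
from meas import *
c=avg("scene",8);np.savez("scene5.npz",**c)
print([np.round(v,4) for v in face(c,(.572,-.04,.25))])
depth(c,[.5563,-.045],.25,0,RED)
im=c["img"][265:325,310:390,::-1]
cv2.imwrite("pics/in2.png",cv2.resize(im,(800,600),interpolation=cv2.INTER_CUBIC))
c=avg("top",6);np.savez("top5.npz",**c);depth(c,[.5563,-.045],.25,0,RED)
E
```

```text
[np.float64(0.2726), array([ 0.5589, -0.0523]), np.float64(0.0341), np.int64(112), np.float64(0.0015)]
head px 56 a rng [-68.2 -67.5 -56.7 -28.6 -27.5] lat -1.9
-76 2 [47.4 47.8 48.5] lat -0.3 rgb [92. 80. 86.] 0
-72 13 [45.9 49.2 51.9] lat 0.3 rgb [81. 60. 64.] 2
-68 20 [50.2 55.  58.4] lat -1.0 rgb [141.  55.  56.] 17
-64 5 [58.4 59.5 60.3] lat -0.8 rgb [198.  57.  55.] 5
-60 5 [57.2 58.7 59.1] lat 0.7 rgb [188.  54.  54.] 5
-56 5 [58.6 58.9 59.6] lat -2.2 rgb [164.  52.  52.] 5
-52 7 [59.9 60.3 61.6] lat -0.2 rgb [120.  52.  53.] 6
-48 4 [60.  60.2 60.5] lat 0.1 rgb [87. 50. 52.] 1
-44 5 [60.4 61.1 61.7] lat -2.7 rgb [99. 50. 51.] 3
-40 3 [61.2 61.9 62.2] lat -1.9 rgb [104.  50.  51.] 2
-36 5 [60.6 61.7 62.8] lat -3.3 rgb [154.  56.  56.] 5
-32 4 [61.3 61.7 62.6] lat -1.3 rgb [180.  80.  80.] 4
-28 3 [61.8 62.3 62.6] lat -3.1 rgb [187. 117. 117.] 1
-24 2 [61.3 61.6 62.1] lat -0.2 rgb [172. 117. 118.] 0
-20 2 [59.7 60.3 61.1] lat 4.0 rgb [158. 144. 145.] 0
-16 7 [57.2 59.9 61.5] lat -3.0 rgb [174. 162. 164.] 0
-12 6 [58.4 60.2 62.1] lat -1.5 rgb [176. 179. 180.] 0
-8 7 [59.5 60.8 6
[... 427 characters left out ...]

                                                 ~~~~~~~~~~~~~^^^^^^^^^^^^^^^^^^^^^^
    return _quantile_unchecked(
        a, q, axis, out, overwrite_input, method, keepdims, weights)
    return _ureduce(a,
                    func=_quantile_ureduce_func,
    ...<5 lines>...
                    overwrite_input=overwrite_input,
                    method=method)
    r = func(a, **kwargs)
    result = _quantile(arr,
                       quantiles=q,
    ...<2 lines>...
                       out=out,
                       weights=wgt)
    slices_having_nans = np.isnan(arr[-1, ...])
                                  ~~~^^^^^^^^^
IndexError: index -1 is out of bounds for axis 0 with size 0
```

View pics/in2.png

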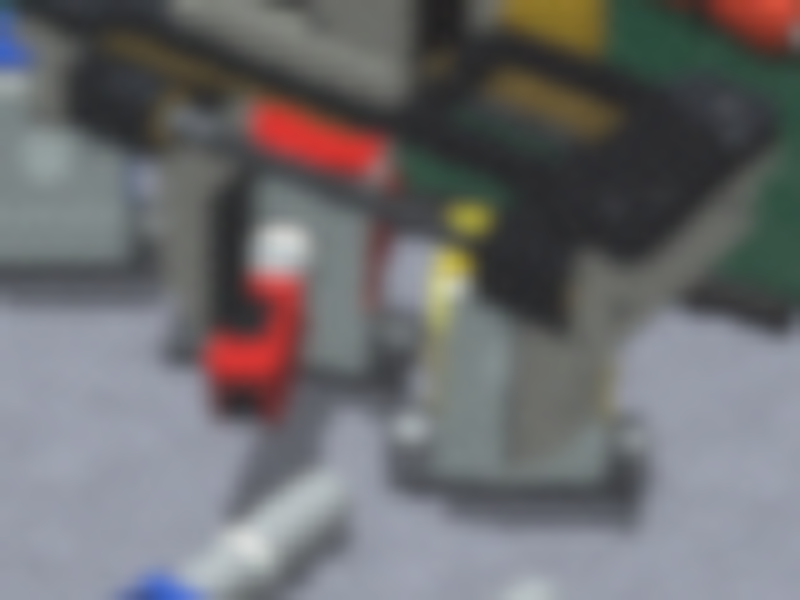

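Red droops slightly; its shoulder is about 24 mm from the face (20 wanted), as I planned to stop short. I'll fine-tune it later in a clear view. Now the yellow sensor.

```bash
python3 -c "
from go import *
rows([(.3927,-.1465,.005,-.15)])"
```

```text
now [ 0.3919 -0.1472  0.1498] -0.1502 open 0.0916 t 19.7 q6 1.18
[0.0007, -0.0008, 0.1448, -0.0002]
```

step_arm(
  plan=[
    [-0.2,0,0,0,0],
    [-0.2,0,0,0.06,0],
    [-0.2,0,0,0.11,0],
    [-0.2,0,0,0.135,0],
    [-0.2,0,0,0.144,0],
    [-0.2,0,0,0.1445,0],
    [1,0,0,0.1445,0],
    [1,0,0,0.1445,0],
    [1,0,0,0.1445,0],
    [1,0,0,0.1445,0],
    [1,0,0,0.1445,0],
    [1,0,0,0.1445,0],
    [1,0,0,0.12,0],
    [1,0,0,0.08,0],
    [1,0,0,0.045,0],
    [1,0,0,0.045,0],
    [1,0,0,0.045,0],
  ],
  grip_force=50,
)

```text
time: 21.8
tool_pos: [0.3913, -0.1469, 0.104]
tool_rot: [-3.141, 0.001, -0.15]
contact_force: [0.6, 0.1, -1.0]
opening: 0.0216
grip_force: 49.7
```

```bash
python3 - <<'E'
from meas import *
held(avg("scene",6),-.15)
from go import rows
w=.412;u=np.array([np.cos(w),np.sin(w)]);M=np.array([.5362,-.131])
rows([(*(M-d*u),z,w) for d,z in((.111,.1),(.111,.044))])
E
```

```text
T [ 0.3915 -0.147   0.1041]
-30 13 [ 6.1 10.3 15.4] -1.7
-24 21 [ 6.3 16.6 20.6] -1.1
-18 9 [19.5 21.  21.5] 0.5
-12 9 [20.7 20.8 21.8] 1.0
-6 8 [21.  21.8 22.5] -0.3
0 5 [20.8 21.6 21.8] 1.6
6 4 [19.9 20.4 22.3] 4.5
12 2 [20.6 20.6 20.7] 6.1
now [ 0.3915 -0.147   0.1041] -0.1502 open 0.0215 t 22.1 q6 1.18
[0.0467, 0.0217, 0.0041, -0.5622]
[0.0467, 0.0217, 0.0601, -0.5622]
```

step_arm(
  plan=[
    [1,0,0,0.004,-0.18],
    [1,0.02,0.01,0.004,-0.36],
    [1,0.0467,0.0217,0.004,-0.562],
    [1,0.0467,0.0217,0.004,-0.562],
    [1,0.0467,0.0217,0.004,-0.562],
    [1,0.0467,0.0217,0.04,-0.562],
    [1,0.0467,0.0217,0.0596,-0.562],
    [1,0.0467,0.0217,0.0596,-0.562],
    [1,0.0467,0.0217,0.0596,-0.562],
  ],
)

```text
time: 23.22
tool_pos: [0.4349, -0.1757, 0.0459]
tool_rot: [3.141, -0.0, 0.411]
contact_force: [0.0, -0.3, -1.9]
opening: 0.0216
grip_force: 49.7
```

```bash
python3 - <<'E'
from meas import *
held(avg("scene",6),.412)
from go import rows
w=.412;u=np.array([np.cos(w),np.sin(w)]);M=np.array([.5362,-.131])
rows([(*(M-d*u),.0445,w) for d in(.107,.077,.047)])
E
```

```text
T [ 0.4351 -0.1758  0.0457]
-30 16 [ 6.6 11.6 16.4] -1.7
-24 22 [ 9.3 17.7 22.4] 1.3
-18 9 [21.3 21.8 23.2] 0.0
-12 10 [20.4 21.6 23.6] -0.3
-6 6 [21.2 22.2 23.5] -1.1
0 9 [19.5 20.7 22.4] 1.0
6 9 [20.8 22.3 22.8] 0.4
12 9 [20.4 21.3 22.5] 0.1
18 6 [20.6 21.7 22.6] 0.3
24 4 [19.4 20.  20.1] 0.3
30 9 [17.1 19.7 20.4] 0.1
36 6 [14.8 18.4 20. ] 0.7
42 5 [16.2 18.5 19. ] -0.0
60 8 [17.5 18.8 20.3] 0.4
66 9 [16.4 17.8 19.9] -0.4
72 5 [16.4 18.8 19.6] 1.8
now [ 0.4351 -0.1758  0.0457] 0.4117 open 0.0217 t 23.5 q6 0.61
[0.0036, -0.0006, 0.0012, -0.0003]
[0.0336, -0.0006, 0.0012, -0.0003]
[0.0636, -0.0006, 0.0012, -0.0003]
```

step_arm(
  plan=[
    [1,0.01,0,0.001,0],
    [1,0.018,0,0.001,0],
    [1,0.024,0,0.001,0],
    [1,0.03,0,0.001,0],
    [1,0.034,0,0.001,0],
  ],
)

```text
time: 24.15
tool_pos: [0.4664, -0.1619, 0.0442]
tool_rot: [3.141, 0.0, 0.412]
contact_force: [-0.3, 0.1, -0.3]
opening: 0.0216
grip_force: 49.7
```

step_arm(
  plan=[
    [1,0.008,0,0,0],
    [1,0.016,0,0,0],
    [1,0.024,0,0,0],
    [1,0.03,0,0,0],
    [1,0.03,0,0,0],
  ],
)

```text
time: 24.78
tool_pos: [0.4939, -0.1499, 0.0442]
tool_rot: [3.141, -0.0, 0.412]
contact_force: [0.4, -0.5, -0.6]
opening: 0.0217
grip_force: 49.7
```

```bash
python3 - <<'E'
from go import *
d=np.array([.432,-.0725])-.022*np.array([np.cos(.187),-np.sin(.187)])
T=observe()["tool_pos"];rows([(T[0],T[1],.15,.412),(*d,.15,-.187)])
E
```

```text
now [ 0.4939 -0.1499  0.0442] 0.4124 open 0.0217 t 24.8 q6 0.72
[0.0, 0.0, -0.1058, 0.0004]
[-0.0439, -0.1081, -0.1058, 0.5994]
```

step_arm(
  plan=[
    [0,0,0,0,0],
    [0,0,0,0,0],
    [0,0,0,0,0],
    [0,0,0,0,0],
    [0,0,0,-0.05,0],
    [0,0,0,-0.106,0],
    [0,0,0,-0.106,0],
    [-0.2,-0.02,-0.05,-0.106,0.18],
    [-0.2,-0.044,-0.108,-0.106,0.36],
    [-0.2,-0.044,-0.108,-0.106,0.54],
    [-0.2,-0.044,-0.108,-0.106,0.6],
    [-0.2,-0.044,-0.108,-0.106,0.6],
    [-0.2,-0.044,-0.108,-0.106,0.6],
  ],
)

```text
time: 26.4
tool_pos: [0.4097, -0.0687, 0.1497]
tool_rot: [-3.142, 0.001, -0.187]
contact_force: [-0.0, 0.2, -0.3]
opening: 0.0551
grip_force: 0.0
```

```bash
python3 - <<'E'
from meas import *
from go import rows
c=avg("scene",6)
depth(c,[.5362,-.131],.412,0,YEL)
print(fit(c,SENS,(.432,-.0725,-.187),.08))
rows([(.4104,-.0684,.005,-.187)])
E
```

```text
head px 69 a rng [-73.  -70.8 -58.4 -30.9 -28.7] lat -0.6
-76 12 [44.4 49.5 53.4] lat -1.5 rgb [78. 72. 52.] 3
-72 21 [45.  50.5 55.9] lat 1.0 rgb [138. 128.  66.] 13
-68 12 [50.5 57.  58.3] lat -0.3 rgb [202. 194.  69.] 10
-64 4 [58.  58.4 59.4] lat 0.9 rgb [222. 214.  62.] 4
-60 7 [58.2 59.2 60.5] lat -0.3 rgb [191. 184.  61.] 7
-56 6 [58.1 59.  59.8] lat -1.0 rgb [146. 139.  60.] 6
-52 8 [59.3 60.6 61.6] lat -1.1 rgb [106. 101.  58.] 4
-48 5 [59.7 60.7 61.4] lat 0.5 rgb [119. 113.  60.] 3
-44 5 [60.6 61.  62.2] lat -1.8 rgb [134. 128.  59.] 4
-40 5 [59.9 61.2 62. ] lat 2.2 rgb [163. 156.  63.] 5
-36 3 [60.  60.1 60.1] lat -3.7 rgb [184. 178.  63.] 3
-32 8 [60.1 60.5 62.3] lat -0.3 rgb [211. 206.  92.] 7
-28 4 [61.1 61.2 61.5] lat -0.3 rgb [216. 214. 128.] 0
-24 6 [59.6 60.4 62.3] lat 0.7 rgb [188. 192. 170.] 0
-20 5 [59.7 60.5 61.5] lat -2.9 rgb [174. 180. 174.] 0
-16 4 [59.7 60.5 61.6] lat 2.6 rgb [172. 180. 181.] 0
-12 4 [58.8 60.1 61. ] lat -1.0 rgb [168. 175. 176.] 0
-8 10 [59.3 61.3 62.8] lat -1.1 rgb [172. 178. 178.] 0
-4 15 [65.5 70.4 75.9] lat 0.5 rgb [133. 140. 140.] 0
0 15 [60.5 69.2 75.9] lat 0.5 rgb [135. 142. 142.] 0
4 1 [62.8 62.8 62.8] lat -1.5 rgb [131. 137. 138.] 0
(array([ 0.44167773, -0.07683644,  0.44156398]), np.float64(877.2880859375), np.float32(685.0))
now [ 0.4099 -0.0687  0.1501] -0.188 open 0.0552 t 26.7 q6 1.41
[0.0004, -0.0004, 0.1451, -0.001]
```

step_arm(
  plan=[
    [-0.2,0,0,0.06,0],
    [-0.2,0,0,0.11,0],
    [-0.2,0,0,0.135,0],
    [-0.2,0,0,0.1445,0],
    [-0.2,0,0,0.1448,0],
    [1,0,0,0.1448,0],
    [1,0,0,0.1448,0],
    [1,0,0,0.1448,0],
    [1,0,0,0.1448,0],
    [1,0,0,0.1448,0],
    [1,0,0,0.1448,0],
    [1,0,0,0.12,0],
    [1,0,0,0.08,0],
    [1,0,0,0.045,0],
    [1,0,0,0.045,0],
    [1,0,0,0.045,0],
  ],
  grip_force=50,
)

```text
time: 28.7
tool_pos: [0.4092, -0.0685, 0.1044]
tool_rot: [-3.141, 0.001, -0.188]
contact_force: [-0.6, 0.4, -2.2]
opening: 0.0216
grip_force: 49.9
```

```bash
python3 - <<'E'
from meas import *
held(avg("scene",5),-.187)
from go import rows
w=.482;u=np.array([np.cos(w),np.sin(w)]);M=np.array([.5675,.0432])
rows([(*(M-d*u),z,w) for d,z in((.111,.1),(.111,.0445))])
print([np.round(M-d*u,4) for d in (.111,.05)])
E
```

```text
T [ 0.4094 -0.0685  0.1043]
-30 15 [ 8.3 12.8 16.2] -2.4
-24 16 [-0.7 18.4 21.3] -0.9
-18 10 [20.2 21.2 22.2] -0.9
-12 9 [20.3 21.1 23.1] 0.6
-6 6 [19.6 21.2 21.9] 1.1
0 7 [20.1 20.9 21.8] 1.7
6 3 [20.8 20.9 21. ] 4.6
12 1 [20.8 20.8 20.8] 5.1
48 1 [17.1 17.1 17.1] -6.6
54 1 [14.9 14.9 14.9] -7.0
now [ 0.4094 -0.0685  0.1043] -0.1883 open 0.0218 t 28.9 q6 1.41
[0.0474, -0.0704, 0.0043, -0.6703]
[0.0474, -0.0704, 0.0598, -0.6703]
[array([ 0.4691, -0.0083]), array([0.5232, 0.02  ])]
```

```bash
python3 - <<'E'
from meas import *
from go import rows
c=avg("scene",3);np.savez("scene6.npz",**c);X=cloud(c)
for f in(dict(np.load("scene2.npz")),c):
    X=cloud(f);m=(abs(X[...,0]-.425)<.06)&(X[...,1]>-.02)&(X[...,1]<.12)&(X[...,2]>.012)&(X[...,2]<.07);print(m.sum(),X[m].mean(0).round(4),np.percentile(X[m],[2,98],axis=0).round(3).tolist())
w=.482;u=np.array([np.cos(w),np.sin(w)]);M=np.array([.5675,.0432])
rows([(*(M-d*u),z,w) for d,z in((.097,.1),(.097,.0445),(.047,.0445))])
E
```

```text
330 [0.4156 0.0327 0.0335] [[0.398, 0.005, 0.014], [0.446, 0.099, 0.057]]
331 [0.4155 0.0327 0.0334] [[0.397, 0.005, 0.013], [0.447, 0.099, 0.057]]
now [ 0.4098 -0.0687  0.1048] -0.1883 open 0.0213 t 29.1 q6 1.41
[0.058, -0.0791, 0.0048, -0.6703]
[0.058, -0.0791, 0.0603, -0.6703]
[0.0972, -0.1102, 0.0603, -0.6703]
```

Post unmoved. I'll descend just past its foot corner.

step_arm(
  plan=[
    [1,0,0,0.004,-0.18],
    [1,0.03,-0.04,0.004,-0.36],
    [1,0.058,-0.079,0.004,-0.54],
    [1,0.058,-0.079,0.004,-0.67],
    [1,0.058,-0.079,0.004,-0.67],
    [1,0.058,-0.079,0.004,-0.67],
    [1,0.058,-0.079,0.03,-0.67],
    [1,0.058,-0.079,0.05,-0.67],
    [1,0.058,-0.079,0.06,-0.67],
    [1,0.058,-0.079,0.06,-0.67],
  ],
)

```text
time: 30.35
tool_pos: [0.4813, -0.0022, 0.0449]
tool_rot: [-3.141, 0.001, 0.48]
contact_force: [-0.7, -0.5, -0.5]
opening: 0.0215
grip_force: 49.9
```

```bash
python3 - <<'E'
from meas import *
held(avg("scene",5),.482)
from go import rows
w=.482;u=np.array([np.cos(w),np.sin(w)]);M=np.array([.5675,.0432])
rows([(*(M-d*u),.0445,w) for d in(.097,.082,.052)])
E
```

```text
T [ 0.4822 -0.0021  0.0459]
-36 1 [12.5 12.5 12.5] -0.7
-30 17 [ 7.1 11.9 16.8] -0.7
-24 16 [ 9.  19.5 21.7] -0.6
-18 6 [20.2 20.9 22.3] -0.6
-12 6 [19.9 21.4 23.1] -0.5
-6 8 [19.9 21.1 22.4] -0.1
0 3 [20.2 21.8 22.4] -1.4
6 8 [19.3 20.1 22. ] -0.3
12 5 [20.4 21.  21.9] -0.3
18 3 [19.  19.2 20.1] -0.2
24 6 [16.5 18.3 19.1] -1.1
30 7 [16.6 19.  21. ] 0.8
36 3 [18.  18.2 18.5] -2.0
42 7 [16.  18.7 20.1] 0.9
48 4 [16.2 16.5 16.8] 0.1
66 4 [17.7 18.3 20.4] -1.2
72 5 [15.9 17.8 19.3] 0.4
78 3 [15.8 18.2 18.4] 3.5
84 3 [15.6 15.8 16. ] -0.6
now [ 0.4822 -0.0021  0.0459] 0.4816 open 0.0213 t 30.6 q6 0.93
[-0.0004, -0.0006, 0.0014, -0.0004]
[0.0146, -0.0006, 0.0014, -0.0004]
[0.0446, -0.0006, 0.0014, -0.0004]
```

step_arm(
  plan=[
    [1,0.006,0,0.001,0],
    [1,0.012,0,0.001,0],
    [1,0.018,0,0.001,0],
    [1,0.023,0,0.001,0],
  ],
)

```text
time: 31.1
tool_pos: [0.5025, 0.009, 0.0442]
tool_rot: [3.141, -0.0, 0.482]
contact_force: [-0.7, 0.1, -0.8]
opening: 0.0216
grip_force: 49.9
```

step_arm(
  plan=[
    [1,0.008,0,0,0],
    [1,0.016,0,0,0],
    [1,0.022,0,0,0],
    [1,0.022,0,0,0],
    [0,0.022,0,0,0],
    [0,0.022,0,0,0],
    [0,0.022,0,0,0],
    [0,0.022,0,-0.05,0],
    [0,0.022,0,-0.1,0],
    [0,0.022,0,-0.15,0],
    [0,0.022,0,-0.2,0],
  ],
)

```text
time: 32.48
tool_pos: [0.5212, 0.0189, 0.246]
tool_rot: [3.141, -0.0, 0.482]
contact_force: [1.4, 0.2, 0.1]
opening: 0.046
grip_force: 0.0
```

```bash
python3 - <<'E'
from go import *
rows([(.38,.22,.27,.482),(.16,.42,.27,.482)])
E
```

```text
now [0.5212 0.0189 0.246 ] 0.4816 open 0.046 t 32.5 q6 0.98
[-0.032, -0.2437, -0.024, -0.0004]
[-0.1343, -0.5228, -0.024, -0.0004]
```

step_arm(
  plan=[
    [0,-0.032,-0.244,-0.024,0],
    [0,-0.032,-0.244,-0.024,0],
    [0,-0.032,-0.244,-0.024,0],
    [0,-0.032,-0.244,-0.024,0],
    [0,-0.134,-0.523,-0.024,0],
    [0,-0.134,-0.523,-0.024,0],
    [0,-0.134,-0.523,-0.024,0],
    [0,-0.134,-0.523,-0.024,0],
    [0,-0.134,-0.523,-0.024,0],
    [0,-0.134,-0.523,-0.024,0],
  ],
)

```text
time: 33.72
tool_pos: [0.1581, 0.4216, 0.2681]
tool_rot: [-3.141, 0.0, 0.487]
contact_force: [-0.1, -0.6, 0.0]
opening: 0.0455
grip_force: 0.0
```

```bash
python3 - <<'E'
from meas import *
c=avg("scene",8);np.savez("scene7.npz",**c);t=avg("top",8);np.savez("top7.npz",**t)
im=c["img"][260:325,295:385,::-1];cv2.imwrite("pics/all.png",cv2.resize(im,(800,578),interpolation=cv2.INTER_CUBIC))
F=dict(b=(.5675,.0432,.482,BLU,.030),r=(.5563,-.045,.253,RED,.020),y=(.5362,-.131,.412,YEL,.025))
for k,(x,y,w,col,mk) in F.items():
    n=np.array([np.cos(w),np.sin(w)]);tt=np.array([-n[1],n[0]])
    for nm,cc in(("scene",c),("top",t)):
        X=cloud(cc);D=X[...,:2]-[x,y];a=D@n*1e3;b=D@tt*1e3;z=X[...,2]*1e3;H=hsv(cc).astype(int)
        hm=(a>-95)&(a<-5)&(abs(b)<12)&(z>30)&(z<72)&(cv2.dilate(col(H).astype(np.uint8),np.ones((5,5)))>0)
        f=face(cc,(x+.019*n[0],y+.019*n[1],w))
        P=np.c_[a[hm],z[hm],b[hm]]
        line=(abs(b)<4)&(a>-90)&(a<5)&(z>30)&(z<80)
        hist=[(lo,int((line&(a>=lo)&(a<lo+3)).sum()),np.median(z[line&(a>=lo)&(a<lo+3)]).round(1) if (line&(a>=lo)&(a<lo+3)).any() else None,cc["img"][line&(a>=lo)&(a<lo+3)].mean(0).round(0).tolist() if (line&(a>=lo)&(a<lo+3)).any() else None) for lo in range(-84,4,3)] if nm=="scene" else []
        print(k,nm,"face",[np.round(v,4) for v in f[:4]])
        for h in hist: print("  ",h)
E
```

```text
b scene face [np.float64(0.4863), array([0.5676, 0.0433]), np.float64(0.0498), np.int64(177)]
   (-84, 1, np.float64(44.5), [51.0, 54.0, 60.0])
   (-81, 10, np.float64(46.7), [54.0, 62.0, 86.0])
   (-78, 7, np.float64(52.5), [55.0, 79.0, 141.0])
   (-75, 1, np.float64(56.5), [56.0, 102.0, 212.0])
   (-72, 2, np.float64(56.0), [56.0, 102.0, 211.0])
   (-69, 4, np.float64(57.2), [56.0, 91.0, 181.0])
   (-66, 0, None, None)
   (-63, 3, np.float64(56.4), [54.0, 71.0, 123.0])
   (-60, 2, np.float64(57.8), [52.0, 60.0, 88.0])
   (-57, 3, np.float64(58.8), [53.0, 59.0, 80.0])
   (-54, 2, np.float64(59.6), [52.0, 64.0, 98.0])
   (-51, 1, np.float64(59.4), [52.0, 61.0, 86.0])
   (-48, 3, np.float64(59.3), [55.0, 77.0, 142.0])
   (-45, 2, np.float64(61.0), [72.0, 105.0, 196.0])
   (-42, 1, np.float64(58.9), [68.0, 100.0, 185.0])
   (-39, 3, np.float64(60.5), [111.0, 135.0, 206.0])
   (-36, 0, None, None)
   (-33, 1, np.float64(60.9), [159.0, 172.0, 200.0])
   (-30, 2, np.float64(58.8), [153.0, 166.0, 196.0])
   (-27, 3, np.float64(59.7), [177.0, 185.0, 192.0])
   (-24, 2, np.float64(61.5), [18
[... 3050 characters left out ...]
(60.3), [220.0, 216.0, 109.0])
   (-27, 1, np.float64(60.8), [220.0, 218.0, 133.0])
   (-24, 2, np.float64(60.6), [200.0, 203.0, 177.0])
   (-21, 1, np.float64(62.1), [188.0, 196.0, 195.0])
   (-18, 1, np.float64(60.7), [187.0, 194.0, 194.0])
   (-15, 2, np.float64(61.6), [187.0, 194.0, 198.0])
   (-12, 1, np.float64(62.9), [187.0, 194.0, 195.0])
   (-9, 1, np.float64(61.1), [193.0, 200.0, 200.0])
   (-6, 2, np.float64(62.2), [184.0, 188.0, 187.0])
   (-3, 2, np.float64(68.2), [140.0, 146.0, 146.0])
   (0, 10, np.float64(76.1), [147.0, 154.0, 150.0])
   (3, 2, np.float64(63.3), [132.0, 138.0, 138.0])
y top face [np.float64(0.4013), array([ 0.5353, -0.1306]), np.float64(0.0491), np.int64(96)]
```

View pics/all.png

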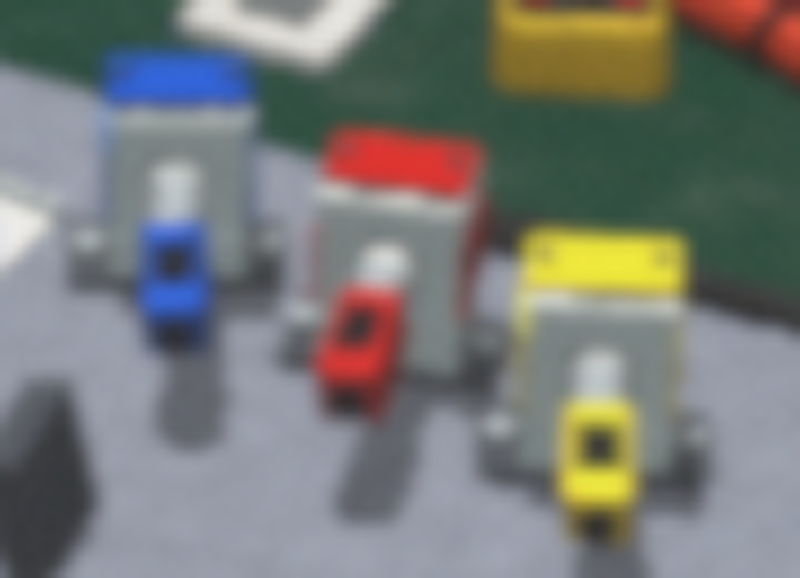

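The clear view shows all three seated with a pale stub between head and face: blue stub (175,190), red (385,262), yellow (600,370). I'll measure the shoulder edge subpixel along each head's top face.

```bash
cat >> meas.py <<'E'
F=dict(b=(.5675,.0432,.482,BLU,.030),r=(.5563,-.045,.253,RED,.020),y=(.5362,-.131,.412,YEL,.025))
def shoulder(c,k):
    x,y,w,col,mk=F[k];n=np.array([np.cos(w),np.sin(w)]);f=face(c,(x+.019*n[0],y+.019*n[1],w))
    t=np.array([-n[1],n[0]]);s0=np.dot(f[1],[np.cos(f[0]),np.sin(f[0])])
    M=np.array([x,y])
    X=cloud(c);D=X[...,:2]-M;a=D@n;b=D@t;z=X[...,2]
    fm=(abs(b)<.022)&(z>.015)&(z<.075)&(abs(a)<.006)&((abs(b)>.013)|(z<.036));a0=np.median(a[fm]);print(k,"face a0",(a0*1e3).round(2),fm.sum())
    m=(a>-mk-.040)&(a<-mk-.006)&(abs(b)<.008)&(z>.045)&(z<.075);p=np.polyfit(a[m],z[m],1)
    cm=col(hsv(c).astype(int))&(a<-.01)&(a>-.09)&(abs(b)<.03)&(z>.03)&(z<.07);
    img=cv2.GaussianBlur(c["img"],(1,1),0).astype(np.float32)
    aa=np.arange(-mk-.06,-.002,.0005);bm=0;out=[]
    for bb in(-.008,-.006,-.003,0,.003,.006,.008):
        P=np.c_[M+np.outer(aa,n)+bb*t,np.polyval(p,aa)];uv=pix(c,P).astype(np.float32)
        v=cv2.remap(img,uv[:,:1],uv[:,1:],cv2.INTER_CUBIC)[:,0];s=v.max(1)-v.min(1)
        hi=s[(aa>-mk-.012)&(aa<-mk-.005)].max();lo=np.median(s[aa>-mk+.006]);h=(hi+lo)/2
        i=np.where((s[:-1]>h)&(s[1:]<=h)&(aa[:-1]>-mk-.012))[0];
        r=np.where((s[:-1]<=.5*hi)&(s[1:]>.5*hi)&(aa[:-1]<-mk-.03))[0]
        out.append((round(1e3*bb),(1e3*aa[i[0]]).round(1) if len(i) else None,(1e3*aa[r[0]]).round(1) if len(r) else None,round(float(hi)),round(float(lo))))
    print("  pitch",p[0].round(3),"shoulders rel face, want",-mk*1e3,out)
E
python3 - <<'E'
from meas import *
for n in("scene","top"):
    c=dict(np.load(n+"7.npz"));print(n)
    for k in F: shoulder(c,k)
E
```

```text
scene
b face a0 -0.26 103
  pitch 0.1 shoulders rel face, want -30.0 [(-8, np.float64(-33.5), np.float64(-86.0), 99, 7), (-6, np.float64(-33.5), np.float64(-85.0), 112, 8), (-3, np.float64(-34.0), np.float64(-84.0), 119, 7), (0, np.float64(-34.5), np.float64(-84.0), 123, 7), (3, np.float64(-34.5), np.float64(-84.5), 126, 7), (6, np.float64(-34.0), np.float64(-84.5), 119, 8), (8, np.float64(-34.0), np.float64(-83.5), 105, 8)]
r face a0 0.61 94
  pitch 0.103 shoulders rel face, want -20.0 [(-8, np.float64(-24.5), np.float64(-72.5), 115, 4), (-6, np.float64(-24.0), np.float64(-72.0), 123, 4), (-3, np.float64(-24.0), np.float64(-72.0), 120, 3), (0, np.float64(-24.0), np.float64(-72.5), 116, 3), (3, np.float64(-24.0), np.float64(-73.5), 114, 4), (6, np.float64(-24.0), np.float64(-72.5), 104, 5), (8, np.float64(-24.5), np.float64(-71.5), 87, 6)]
y face a0 0.39 107
  pitch 0.068 shoulders rel face, want -25.0 [(-8, np.float64(-26.0), np.float64(-78.0), 135, 6), (-6, np.float64(-26.0), np.float64(-77.5), 140, 7), (-3, np.float64(-26.5), np.float64(-77.0), 137, 8), (0, np.float64(-26.5), np.f
[... 754 characters left out ...]
t64(-70.5), 151, 5), (-3, np.float64(-24.5), np.float64(-70.0), 159, 3), (0, np.float64(-25.0), np.float64(-70.0), 151, 4), (3, np.float64(-24.5), np.float64(-71.0), 145, 5), (6, np.float64(-24.5), np.float64(-71.0), 145, 4), (8, np.float64(-24.5), np.float64(-70.5), 150, 4)]
y face a0 -0.5 49
  pitch 0.083 shoulders rel face, want -25.0 [(-8, np.float64(-26.0), np.float64(-74.0), 107, 6), (-6, np.float64(-26.5), np.float64(-74.0), 130, 6), (-3, np.float64(-27.0), np.float64(-74.0), 128, 6), (0, np.float64(-27.0), np.float64(-73.5), 127, 7), (3, np.float64(-27.0), np.float64(-73.5), 125, 7), (6, np.float64(-26.5), np.float64(-74.5), 126, 5), (8, np.float64(-26.5), np.float64(-75.5), 120, 5)]
```

Shoulder offsets: blue about 2 mm short, red about 3.2 mm short, yellow about 1 mm short (fine). I'll regrip and nudge blue and red.

```bash
python3 - <<'E'
from go import *
rows([(.38,.22,.26,.482),(.522,.0192,.2,.482),(.522,.0192,.0445,.482)])
E
```

```text
now [0.1605 0.4203 0.2681] 0.4817 open 0.046 t 34.5 q6 2.12
[0.1017, 0.2791, 0.0081, -0.0003]
[0.1346, 0.5229, 0.0681, -0.0003]
[0.1346, 0.5229, 0.2236, -0.0003]
```

step_arm(
  plan=[
    [0,0.102,0.279,0.008,0],
    [0,0.102,0.279,0.008,0],
    [0,0.102,0.279,0.008,0],
    [0,0.102,0.279,0.008,0],
    [0,0.102,0.279,0.008,0],
    [0,0.135,0.523,0.068,0],
    [0,0.135,0.523,0.068,0],
    [0,0.135,0.523,0.068,0],
    [0,0.135,0.523,0.068,0],
    [0,0.135,0.523,0.068,0],
    [0,0.135,0.523,0.068,0],
    [0,0.135,0.523,0.068,0],
  ],
)

```text
time: 36.02
tool_pos: [0.522, 0.0206, 0.2007]
tool_rot: [3.141, -0.0, 0.483]
contact_force: [0.1, -0.8, 0.4]
opening: 0.0459
grip_force: 0.0
```

```bash
python3 - <<'E'
from go import *
rows([(.522,.0192,.0445,.482),(.5147,-.0556,.15,.25)])
E
```

```text
now [0.522  0.0206 0.2007] 0.4834 open 0.0459 t 36.0 q6 0.98
[-0.0006, 0.0013, 0.1562, 0.0014]
[-0.0419, 0.0641, 0.0507, 0.2334]
```

step_arm(
  plan=[
    [0,0,0.001,0.06,0],
    [0,0,0.001,0.11,0],
    [0,0,0.001,0.156,0],
    [0,0,0.001,0.156,0],
    [1,0,0.001,0.156,0],
    [1,0,0.001,0.156,0],
    [1,0,0.001,0.156,0],
    [1,0,0.001,0.156,0],
    [1,0,0.001,0.156,0],
    [1,0.001,0.001,0.156,0],
    [1,0.002,0.001,0.156,0],
    [1,0.002,0.001,0.156,0],
    [1,0.002,0.001,0.156,0],
  ],
  grip_force=25,
)

```text
time: 37.65
tool_pos: [0.5236, 0.0192, 0.0445]
tool_rot: [-3.141, 0.002, 0.482]
contact_force: [-4.3, 0.9, 9.3]
opening: 0.0221
grip_force: 24.9
```

```bash
python3 - <<'E'
from go import *
rows([(.5235,.020,.15,.482),(.5147,-.0556,.15,.25),(.5147,-.0556,.0437,.25)])
E
```

```text
now [0.5236 0.0192 0.0445] 0.4822 open 0.0221 t 37.6 q6 0.98
[0.0003, -0.0008, -0.1055, 0.0002]
[-0.0426, 0.0621, -0.1055, 0.2322]
[-0.0426, 0.0621, 0.0008, 0.2322]
```

step_arm(
  plan=[
    [0,0,0,0,0],
    [0,0,0,0,0],
    [0,0,0,0,0],
    [0,0,0,-0.05,0],
    [0,0,0,-0.105,0],
    [0,0,0,-0.105,0],
    [0,-0.02,0.03,-0.105,0.12],
    [0,-0.0426,0.062,-0.105,0.232],
    [0,-0.0426,0.062,-0.105,0.232],
    [0,-0.0426,0.062,-0.105,0.232],
    [0,-0.0426,0.062,-0.05,0.232],
    [0,-0.0426,0.062,0.001,0.232],
    [0,-0.0426,0.062,0.001,0.232],
    [1,-0.0426,0.062,0.001,0.232],
    [1,-0.0426,0.062,0.001,0.232],
    [1,-0.0426,0.062,0.001,0.232],
    [1,-0.0426,0.062,0.001,0.232],
    [1,-0.0426,0.062,0.001,0.232],
  ],
)

```text
time: 39.9
tool_pos: [0.5165, -0.0553, 0.0441]
tool_rot: [3.141, -0.002, 0.25]
contact_force: [0.9, 3.2, 6.1]
opening: 0.0225
grip_force: 24.6
```

step_arm(
  plan=[
    [1,0.001,0,0,0],
    [1,0.002,0,0,0],
    [1,0.0032,0,0,0],
    [1,0.0032,0,0,0],
    [1,0.0032,0,0,0],
    [0,0.0032,0,0,0],
    [0,0.0032,0,0,0],
    [0,0.0032,0,0,0],
    [0,0.0032,0,-0.05,0],
    [0,0.0032,0,-0.1,0],
    [0,0.0032,0,-0.15,0],
    [0,0.0032,0,-0.15,0],
  ],
)

```text
time: 41.4
tool_pos: [0.521, -0.055, 0.1971]
tool_rot: [3.137, -0.007, 0.25]
contact_force: [0.7, 0.6, -0.0]
opening: 0.0461
grip_force: 0.0
```

```bash
python3 - <<'E'
from go import *
rows([(.42,.15,.25,.3),(.28,.32,.25,.4),(.16,.42,.25,.48)])
E
```

```text
now [ 0.521  -0.055   0.1971] 0.25 open 0.0461 t 41.4 q6 1.07
[-0.0471, -0.2236, -0.0529, -0.05]
[-0.1407, -0.4229, -0.0529, -0.15]
[-0.2322, -0.5495, -0.0529, -0.23]
```

step_arm(
  plan=[
    [0,-0.047,-0.224,-0.053,-0.05],
    [0,-0.047,-0.224,-0.053,-0.05],
    [0,-0.047,-0.224,-0.053,-0.05],
    [0,-0.047,-0.224,-0.053,-0.05],
    [0,-0.141,-0.423,-0.053,-0.15],
    [0,-0.141,-0.423,-0.053,-0.15],
    [0,-0.141,-0.423,-0.053,-0.15],
    [0,-0.141,-0.423,-0.053,-0.15],
    [0,-0.232,-0.55,-0.053,-0.23],
    [0,-0.232,-0.55,-0.053,-0.23],
    [0,-0.232,-0.55,-0.053,-0.23],
    [0,-0.232,-0.55,-0.053,-0.23],
  ],
)

```text
time: 42.9
tool_pos: [0.1562, 0.4216, 0.2448]
tool_rot: [3.14, 0.002, 0.484]
contact_force: [0.3, -0.2, 0.3]
opening: 0.0458
grip_force: 0.0
```

```bash
python3 - <<'E'
from meas import *
from go import rows
for n in("scene","top"):
    c=avg(n,7);np.savez(n+"8.npz",**c);print(n)
    for k in F: shoulder(c,k)
    r=fit(c,post(),Q["post"],.1);print("post",r[0].round(4),r[1:])
E
```

```text
scene
b face a0 0.16 101
  pitch 0.089 shoulders rel face, want -30.0 [(-8, np.float64(-33.5), np.float64(-86.5), 100, 8), (-6, np.float64(-33.5), np.float64(-85.5), 112, 8), (-3, np.float64(-34.0), np.float64(-84.5), 119, 7), (0, np.float64(-34.0), np.float64(-84.5), 123, 7), (3, np.float64(-34.5), np.float64(-85.0), 125, 7), (6, np.float64(-34.0), np.float64(-85.0), 119, 8), (8, np.float64(-34.0), np.float64(-84.5), 102, 8)]
r face a0 0.56 94
  pitch 0.099 shoulders rel face, want -20.0 [(-8, np.float64(-25.0), np.float64(-73.5), 116, 5), (-6, np.float64(-24.0), np.float64(-72.5), 120, 4), (-3, np.float64(-24.0), np.float64(-72.5), 116, 3), (0, np.float64(-24.0), np.float64(-73.0), 114, 3), (3, np.float64(-24.0), np.float64(-73.5), 116, 4), (6, np.float64(-24.5), np.float64(-73.0), 106, 6), (8, np.float64(-25.0), np.float64(-72.0), 89, 7)]
y face a0 0.28 109
  pitch 0.091 shoulders rel face, want -25.0 [(-8, np.float64(-27.0), np.float64(-77.5), 135, 6), (-6, np.float64(-27.0), np.float64(-77.0), 141, 6), (-3, np.float64(-27.5), np.float64(-77.0), 138, 7), (0, np.float64(-27.5), np
[... 909 characters left out ...]
np.float64(-24.5), np.float64(-71.0), 151, 4), (3, np.float64(-24.0), np.float64(-72.0), 145, 5), (6, np.float64(-24.0), np.float64(-72.0), 145, 4), (8, np.float64(-23.5), np.float64(-71.5), 150, 5)]
y face a0 -0.59 48
  pitch 0.041 shoulders rel face, want -25.0 [(-8, np.float64(-25.5), np.float64(-75.0), 107, 6), (-6, np.float64(-26.0), np.float64(-75.0), 130, 6), (-3, np.float64(-26.5), np.float64(-75.0), 128, 6), (0, np.float64(-26.5), np.float64(-74.5), 127, 7), (3, np.float64(-26.5), np.float64(-74.5), 125, 6), (6, np.float64(-26.5), np.float64(-75.5), 126, 6), (8, np.float64(-26.0), np.float64(-76.0), 121, 6)]
post [0.4221 0.0107 1.6948] (np.float64(11.97900390625), np.float32(193.0))
```

Neither sensor moved: the drooped heads sit lower, so the pads held only their top edges. I'll repeat with the TCP 7 mm lower and a 50 N grip.

```bash
python3 - <<'E'
from go import *
rows([(.38,.22,.25,.482),(.522,.0192,.15,.482),(.522,.0192,.038,.482)])
E
```

```text
now [0.1581 0.421  0.2462] 0.4795 open 0.0458 t 43.6 q6 2.13
[0.1041, 0.2807, -0.0038, -0.0025]
[0.1374, 0.5244, 0.0962, -0.0025]
[0.1374, 0.5244, 0.2082, -0.0025]
```

step_arm(
  plan=[
    [0,0.104,0.281,0,0],
    [0,0.104,0.281,0,0],
    [0,0.104,0.281,0,0],
    [0,0.104,0.281,0,0],
    [0,0.104,0.281,0,0],
    [0,0.137,0.524,0.06,-0.0025],
    [0,0.137,0.524,0.06,-0.0025],
    [0,0.137,0.524,0.06,-0.0025],
    [0,0.137,0.524,0.096,-0.0025],
    [0,0.137,0.524,0.096,-0.0025],
    [0,0.137,0.524,0.096,-0.0025],
    [0,0.1374,0.5244,0.15,-0.0025],
    [0,0.1374,0.5244,0.2,-0.0025],
    [0,0.1374,0.5244,0.208,-0.0025],
    [0,0.1374,0.5244,0.208,-0.0025],
  ],
  grip_force=50,
)

```text
time: 45.48
tool_pos: [0.5227, 0.0202, 0.0398]
tool_rot: [3.141, -0.001, 0.484]
contact_force: [0.4, -0.4, -0.0]
opening: 0.0462
grip_force: 0.0
```

step_arm(
  plan=[
    [1,0,0,0,0],
    [1,0,0,0,0],
    [1,0,0,0,0],
    [1,0,0,0,0],
    [1,0,0,0,0],
    [1,0,0,0,0],
  ],
)

```text
time: 46.22
tool_pos: [0.5224, 0.0194, 0.0386]
tool_rot: [3.141, -0.001, 0.482]
contact_force: [-0.2, 1.4, 4.5]
opening: 0.0217
grip_force: 49.7
```

step_arm(
  plan=[
    [1,0.001,0,0,0],
    [1,0.0023,0,0,0],
    [1,0.0023,0,0,0],
    [1,0.0023,0,0,0],
  ],
)

```text
time: 46.72
tool_pos: [0.5224, 0.0197, 0.0383]
tool_rot: [-3.141, 0.003, 0.483]
contact_force: [-6.1, -3.2, 9.3]
opening: 0.0218
grip_force: 49.7
```

```bash
python3 - <<'E'
from go import *
rows([(.524,.020,.15,.482),(.5147,-.0556,.15,.25),(.5147,-.0556,.038,.25)])
E
```

```text
now [0.5224 0.0197 0.0383] 0.4825 open 0.0218 t 46.7 q6 0.98
[0.0015, 0.0005, -0.1117, 0.0005]
[-0.0418, 0.0631, -0.1117, 0.2325]
[-0.0418, 0.0631, 0.0003, 0.2325]
```

The arm is compliant and the sensor is wedged by the droop (tool pushed up 9 N). I'll raise it a little while gripped to level it, then it should slide.

step_arm(
  plan=[
    [1,0,0,-0.0015,0],
    [1,0,0,-0.003,0],
    [1,0,0,-0.003,0],
    [1,0,0,-0.003,0],
  ],
)

```text
time: 47.22
tool_pos: [0.5235, 0.0204, 0.0406]
tool_rot: [-3.141, 0.001, 0.482]
contact_force: [-1.5, -0.1, -4.7]
opening: 0.0216
grip_force: 49.6
```

step_arm(
  plan=[
    [1,0.001,0,0.001,0],
    [1,0.001,0,0.001,0],
    [1,0.001,0,0.001,0],
  ],
)

```text
time: 47.6
tool_pos: [0.5248, 0.0209, 0.0402]
tool_rot: [-3.142, 0.0, 0.482]
contact_force: [-1.5, -0.3, -3.4]
opening: 0.0218
grip_force: 49.6
```

step_arm(
  plan=[
    [0,0,0,0,0],
    [0,0,0,0,0],
    [0,0,0,0,0],
    [0,0,0,-0.05,0],
    [0,0,0,-0.109,0],
    [0,0,0,-0.109,0],
    [0,-0.02,0.03,-0.109,0.12],
    [0,-0.043,0.063,-0.109,0.232],
    [0,-0.043,0.063,-0.109,0.232],
    [0,-0.043,0.063,-0.109,0.232],
    [0,-0.043,0.063,-0.05,0.232],
    [0,-0.043,0.063,0.002,0.232],
    [0,-0.043,0.063,0.002,0.232],
    [0,-0.043,0.063,0.002,0.232],
  ],
)

```text
time: 49.35
tool_pos: [0.5171, -0.0545, 0.0396]
tool_rot: [3.141, -0.002, 0.251]
contact_force: [-0.3, -0.0, 0.0]
opening: 0.0457
grip_force: 0.0
```

step_arm(
  plan=[
    [1,0,0,0,0],
    [1,0,0,0,0],
    [1,0,0,0,0],
    [1,0,0,0,0],
    [1,0,0,0,0],
    [1,0,0,-0.0015,0],
    [1,0,0,-0.003,0],
    [1,0,0,-0.003,0],
  ],
)

```text
time: 50.35
tool_pos: [0.5155, -0.0549, 0.0408]
tool_rot: [-3.141, 0.001, 0.25]
contact_force: [0.2, 0.4, -3.3]
opening: 0.0217
grip_force: 49.4
```

Blue moved about 2.5 mm. Now red: +3.5 mm, level.

step_arm(
  plan=[
    [1,0.0012,0,0,0],
    [1,0.0024,0,0,0],
    [1,0.0036,0,0,0],
    [1,0.0036,0,0,0],
    [1,0.0036,0,0,0],
  ],
)

```text
time: 50.98
tool_pos: [0.5194, -0.054, 0.0411]
tool_rot: [-3.142, 0.0, 0.25]
contact_force: [-1.4, 0.3, -2.6]
opening: 0.0216
grip_force: 49.4
```

step_arm(
  plan=[
    [0,0,0,0,0],
    [0,0,0,0,0],
    [0,0,0,0,0],
    [0,0,0,-0.05,0],
    [0,0,0,-0.1,0],
    [0,0,0,-0.16,0],
    [0,-0.047,-0.224,-0.2,-0.05],
    [0,-0.047,-0.224,-0.2,-0.05],
    [0,-0.047,-0.224,-0.2,-0.05],
    [0,-0.047,-0.224,-0.2,-0.05],
    [0,-0.141,-0.423,-0.2,-0.15],
    [0,-0.141,-0.423,-0.2,-0.15],
    [0,-0.141,-0.423,-0.2,-0.15],
    [0,-0.141,-0.423,-0.2,-0.15],
    [0,-0.232,-0.55,-0.2,-0.23],
    [0,-0.232,-0.55,-0.2,-0.23],
    [0,-0.232,-0.55,-0.2,-0.23],
  ],
)

```text
time: 53.1
tool_pos: [0.1562, 0.4228, 0.2414]
tool_rot: [-3.141, -0.0, 0.483]
contact_force: [0.5, 0.8, 0.2]
opening: 0.0461
grip_force: 0.0
```

```bash
python3 - <<'E'
from meas import *
from go import rows
for n,k in(("scene",6),("top",4)):
    c=avg(n,k);np.savez(n+"9.npz",**c);print(n)
    for k in F: shoulder(c,k)
    if n=="scene": r=fit(c,post(),Q["post"],.1);print("post",r[0].round(4),r[1:])
g=np.array([.424,.011])+.070*np.cos(np.radians(12))*np.array([np.cos(1.70),np.sin(1.70)]);print(g)
rows([(.36,.2,.24,1.0),(*g,.12,1.70),(*g,.0045,1.70)])
E
```

```text
scene
b face a0 0.38 98
  pitch 0.102 shoulders rel face, want -30.0 [(-8, np.float64(-30.5), np.float64(-79.5), 128, 8), (-6, np.float64(-31.0), np.float64(-79.0), 128, 9), (-3, np.float64(-31.0), np.float64(-79.0), 125, 9), (0, np.float64(-31.0), np.float64(-79.5), 126, 10), (3, np.float64(-31.0), np.float64(-79.5), 121, 10), (6, np.float64(-31.0), np.float64(-79.0), 98, 9), (8, np.float64(-31.0), np.float64(-79.0), 73, 9)]
r face a0 0.81 93
  pitch 0.101 shoulders rel face, want -20.0 [(-8, np.float64(-22.5), np.float64(-70.0), 129, 5), (-6, np.float64(-22.0), np.float64(-70.0), 131, 5), (-3, np.float64(-22.0), np.float64(-70.0), 119, 5), (0, np.float64(-22.0), np.float64(-70.5), 113, 5), (3, np.float64(-22.0), np.float64(-70.5), 115, 5), (6, np.float64(-22.0), np.float64(-70.0), 110, 6), (8, np.float64(-22.0), np.float64(-69.5), 90, 7)]
y face a0 0.22 107
  pitch 0.103 shoulders rel face, want -25.0 [(-8, np.float64(-27.5), np.float64(-77.0), 135, 5), (-6, np.float64(-27.5), np.float64(-77.0), 140, 5), (-3, np.float64(-27.5), np.float64(-76.5), 136, 6), (0, np.float64(-28.0), np.
[... 1023 characters left out ...]
4(-23.0), np.float64(-67.5), 158, 4), (8, np.float64(-22.5), np.float64(-67.5), 164, 5)]
y face a0 -0.59 48
  pitch 0.031 shoulders rel face, want -25.0 [(-8, np.float64(-25.5), np.float64(-75.0), 108, 6), (-6, np.float64(-25.5), np.float64(-75.0), 131, 6), (-3, np.float64(-26.0), np.float64(-75.0), 127, 7), (0, np.float64(-26.0), np.float64(-74.5), 127, 7), (3, np.float64(-26.5), np.float64(-74.5), 125, 7), (6, np.float64(-26.0), np.float64(-75.5), 126, 6), (8, np.float64(-26.0), np.float64(-76.0), 121, 6)]
[0.41517797 0.07889962]
now [0.1593 0.421  0.2412] 0.4786 open 0.0459 t 53.6 q6 2.13
[0.0764, 0.2886, 0.0012, -0.5214]
[0.0696, 0.4215, 0.1212, -1.2214]
[0.0696, 0.4215, 0.2367, -1.2214]
```

Sensors are now within about 1.5 mm. The post has been knocked to about (.478,-.005), so I'll look.

```bash
python3 - <<'E'
from meas import *
for n in("scene","top"):
    c=dict(np.load(n+"9.npz"))
    for q in((.4776,-.0049,1.52),(.46,.01,1.2),(.47,.0,1.8)):
        r=fit(c,post(),q,.1);print(n,r[0].round(4),r[1:])
c=dict(np.load("scene9.npz"));im=c["img"][255:330,265:365,::-1];cv2.imwrite("pics/post.png",cv2.resize(im,(800,600),interpolation=cv2.INTER_CUBIC))
E
```

```text
scene [ 0.4774 -0.0048  1.5256] (np.float64(130.76806640625), np.float32(438.0))
scene [ 0.4775 -0.0049  1.5212] (np.float64(113.916259765625), np.float32(421.0))
scene [ 0.4783 -0.0048  1.5328] (np.float64(120.81494140625), np.float32(428.0))
top [ 0.4737 -0.0057  1.5122] (np.float64(115.725830078125), np.float32(307.0))
top [ 0.4735 -0.0056  1.5096] (np.float64(90.740966796875), np.float32(282.0))
top [ 0.4736 -0.0057  1.5119] (np.float64(97.76220703125), np.float32(289.0))
```

View pics/post.png

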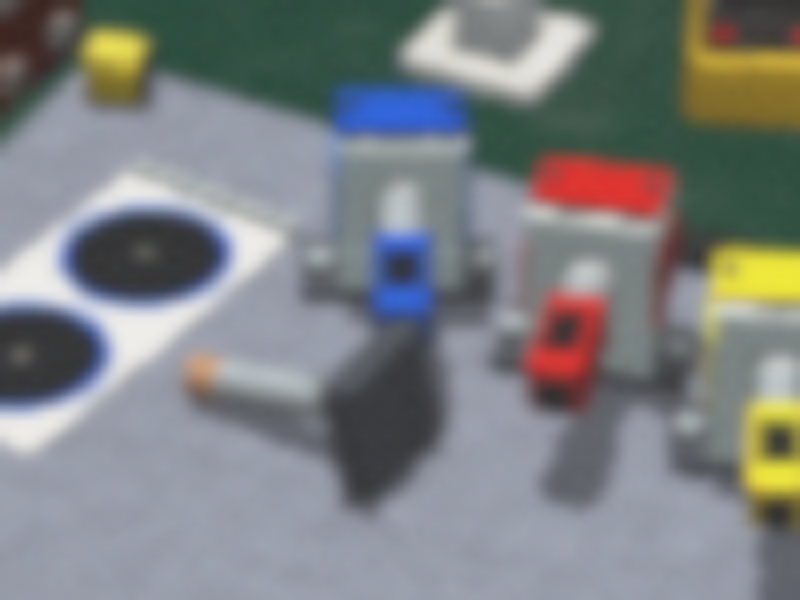

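The picture shows the post now lying with its foot (385,420) beside the blue head (400,275), tip at (200,375). Gripping there would put the gripper body into the blue bracket. I'll first sweep the shaft tip towards -x with shut fingers to turn the post away.

```bash
python3 - <<'E'
from go import *
rows([(.36,.2,.24,.25),(.505,.08,.15,0),(.505,.08,.011,0)])
E
```

```text
now [0.1593 0.421  0.2412] 0.4786 open 0.0459 t 53.6 q6 2.13
[0.0764, 0.2886, 0.0012, 0.2286]
[0.1499, 0.4619, 0.0912, 0.4786]
[0.1499, 0.4619, 0.2302, 0.4786]
```

step_arm(
  plan=[
    [1,0.0764,0.2886,0,0.228],
    [1,0.0764,0.2886,0,0.228],
    [1,0.0764,0.2886,0,0.228],
    [1,0.0764,0.2886,0,0.228],
    [1,0.0764,0.2886,0,0.228],
    [1,0.15,0.462,0.091,0.4786],
    [1,0.15,0.462,0.091,0.4786],
    [1,0.15,0.462,0.091,0.4786],
    [1,0.15,0.462,0.091,0.4786],
    [1,0.15,0.462,0.091,0.4786],
    [1,0.15,0.462,0.091,0.4786],
  ],
  grip_force=10,
)

```text
time: 54.98
tool_pos: [0.5043, 0.0817, 0.1509]
tool_rot: [-3.141, -0.0, 0.002]
contact_force: [0.1, -0.7, 0.6]
opening: 0.0007
grip_force: 0.0
```

step_arm(
  plan=[
    [1,0,0,0.06,0],
    [1,0,0,0.11,0],
    [1,0,0,0.138,0],
    [1,0,0,0.138,0],
    [1,0,0,0.138,0],
  ],
)

```text
time: 55.6
tool_pos: [0.5058, 0.0817, 0.014]
tool_rot: [3.142, -0.003, 0.003]
contact_force: [0.0, 0.2, 0.2]
opening: 0.0003
grip_force: 0.0
```

step_arm(
  plan=[
    [1,-0.012,0,0,0],
    [1,-0.024,0,0,0],
    [1,-0.036,0,0,0],
    [1,-0.048,0,0,0],
    [1,-0.06,0,0,0],
    [1,-0.072,0,0,0],
    [1,-0.072,0,0,0],
    [1,-0.06,0,0,0],
    [1,-0.06,0,-0.05,0],
    [1,-0.06,0,-0.1,0],
    [1,-0.06,0,-0.15,0],
    [1,-0.06,0,-0.22,0],
    [1,-0.12,-0.14,-0.23,-0.1],
    [1,-0.12,-0.14,-0.23,-0.1],
    [1,-0.12,-0.14,-0.23,-0.1],
    [1,-0.34,-0.34,-0.23,-0.3],
    [1,-0.34,-0.34,-0.23,-0.3],
    [1,-0.34,-0.34,-0.23,-0.3],
    [1,-0.34,-0.34,-0.23,-0.3],
    [1,-0.34,-0.34,-0.23,-0.3],
  ],
)

```text
time: 58.1
tool_pos: [0.163, 0.4227, 0.2427]
tool_rot: [-3.141, -0.001, 0.303]
contact_force: [1.3, -0.8, 0.5]
opening: 0.0005
grip_force: 0.0
```

```bash
python3 - <<'E'
from meas import *
for n in("scene","top"):
    c=avg(n,4);np.savez(n+"10.npz",**c)
    for q in((.465,.0,2.0),(.47,-.005,2.3)):
        r=fit(c,post(),q,.1);print(n,r[0].round(4),r[1:])
    shoulder(c,"b")
E
```

```text
scene [ 4.7940e-01 -1.6000e-03  2.2946e+00] (np.float64(139.35595703125), np.float32(390.0))
scene [ 4.7930e-01 -1.7000e-03  2.2945e+00] (np.float64(142.480712890625), np.float32(393.0))
b face a0 0.27 103
  pitch 0.076 shoulders rel face, want -30.0 [(-8, np.float64(-30.0), np.float64(-81.5), 118, 9), (-6, np.float64(-30.0), np.float64(-81.5), 126, 10), (-3, np.float64(-30.0), np.float64(-81.0), 125, 11), (0, np.float64(-30.0), np.float64(-81.0), 123, 11), (3, np.float64(-30.0), np.float64(-81.0), 123, 10), (6, np.float64(-30.5), np.float64(-81.5), 115, 9), (8, np.float64(-30.5), np.float64(-81.5), 98, 8)]
top [ 0.4753 -0.0023  2.279 ] (np.float64(105.102783203125), np.float32(259.0))
top [ 4.7580e-01 -2.0000e-03  2.2889e+00] (np.float64(106.086181640625), np.float32(260.0))
b face a0 -1.35 54
  pitch 0.148 shoulders rel face, want -30.0 [(-8, np.float64(-31.0), np.float64(-74.5), 121, 6), (-6, np.float64(-30.5), np.float64(-75.5), 148, 6), (-3, np.float64(-30.0), np.float64(-76.5), 135, 6), (0, np.float64(-30.5), np.float64(-76.0), 133, 6), (3, np.float64(-31.0), np.float64(-76.0), 141, 6), (6, np.float64(-31.0), np.float64(-76.5), 150, 5), (8, np.float64(-31.0), np.float64(-76.5), 144, 5)]
```

```bash
python3 - <<'E'
from go import *
rows([(.36,.2,.24,1.3),(.4325,.0497,.12,2.288)])
E
```

```text
now [0.1655 0.42   0.2422] 0.2998 open 0.0002 t 58.5 q6 2.3
[0.1209, 0.2676, 0.0022, -1.0002]
[0.1457, 0.4326, 0.1222, -1.9882]
```

step_arm(
  plan=[
    [0,0.121,0.268,0,-1.0],
    [0,0.121,0.268,0,-1.0],
    [0,0.121,0.268,0,-1.0],
    [0,0.121,0.268,0,-1.0],
    [0,0.121,0.268,0,-1.0],
    [0,0.121,0.268,0,-1.0],
    [0,0.146,0.4326,0.122,-1.988],
    [0,0.146,0.4326,0.122,-1.988],
    [0,0.146,0.4326,0.122,-1.988],
    [0,0.146,0.4326,0.122,-1.988],
    [0,0.146,0.4326,0.122,-1.988],
    [0,0.146,0.4326,0.122,-1.988],
    [0,0.146,0.4326,0.122,-1.988],
    [0,0.146,0.4326,0.122,-1.988],
  ],
)

```text
time: 60.25
tool_pos: [0.4325, 0.0502, 0.1204]
tool_rot: [3.141, 0.0, 2.286]
contact_force: [0.2, -0.6, -0.3]
opening: 0.0457
grip_force: 0.0
```

```bash
python3 - <<'E'
from go import *
rows([(.4325,.0497,.0045,2.288)])
E
```

```text
now [0.4325 0.0502 0.1204] 2.2856 open 0.0457 t 60.2 q6 -0.78
[-0.0004, -0.0003, 0.1159, -0.0024]
```

step_arm(
  plan=[
    [0,0,0,0.06,0],
    [0,0,0,0.1,0],
    [0,0,0,0.1155,0],
    [0,0,0,0.1155,0],
    [1,0,0,0.1155,0],
    [1,0,0,0.1155,0],
    [1,0,0,0.1155,0],
    [1,0,0,0.1155,0],
    [1,0,0,0.1155,0],
    [1,0,0,0.1155,0],
  ],
  grip_force=10,
)

```text
time: 61.5
tool_pos: [0.4324, 0.0507, 0.0048]
tool_rot: [3.141, 0.0, 2.29]
contact_force: [0.3, -0.4, 1.3]
opening: 0.0153
grip_force: 10.0
```

step_arm(
  plan=[
    [1,0,0,-0.01,0],
    [1,0,0,-0.02,0],
    [1,0,0,-0.03,0],
    [1,0,0,-0.04,0],
    [1,0,0,-0.05,0],
    [1,0,0,-0.06,0],
    [1,0,0,-0.07,0],
    [1,0,0,-0.08,0],
    [1,0,0,-0.09,0],
    [1,0,0,-0.095,0],
    [1,0,0,-0.095,0],
    [1,0,0,-0.095,0],
  ],
)

```text
time: 63.0
tool_pos: [0.4321, 0.0507, 0.0994]
tool_rot: [-3.141, -0.0, 2.29]
contact_force: [1.0, -0.0, -1.7]
opening: 0.0159
grip_force: 10.0
```

```bash
python3 - <<'E'
from meas import *
s=observe();T=s["tool_pos"];print(np.round(T,4))
c=read_camera("scene");X=cloud(c);m=(np.hypot(X[...,0]-T[0],X[...,1]-T[1])<.1)&(X[...,2]>.012)&(X[...,2]<.11)
p=pix(c,np.array(T)).astype(int);im=c["img"][p[1]-45:p[1]+45,p[0]-60:p[0]+60,::-1];cv2.imwrite("pics/lift.png",cv2.resize(im,(640,480),interpolation=cv2.INTER_CUBIC));print(p)
from go import rows
rows([(.471,.1593,T[2],2.286),(.471,.1593,.065,2.286)])
E
```

```text
[0.4321 0.0507 0.0994]
[289 289]
now [0.4321 0.0507 0.0994] 2.2897 open 0.0154 t 63.0 q6 -0.78
[0.0561, 0.1008, -0.0001, 0.0037]
[0.0561, 0.1008, 0.0344, 0.0037]
```

View pics/lift.png

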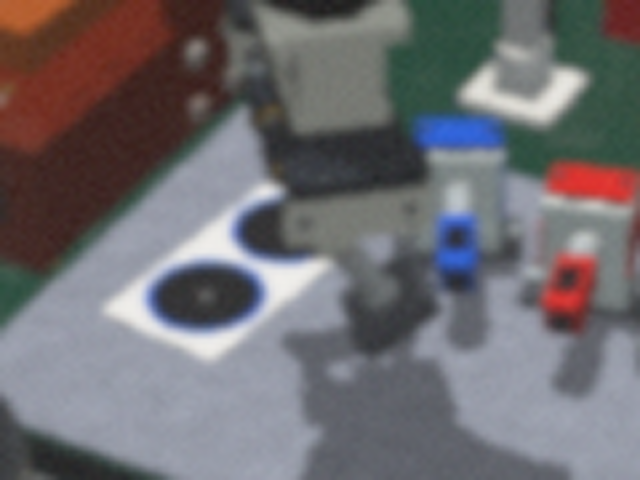

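The post is held but hangs tilted (foot at 385,310). I'll loosen the grip so it can swing down.

step_arm(
  plan=[
    [1,0,0,0,0],
    [1,0,0,0,0],
    [1,0,0,0,0],
    [1,0,0,0,0],
  ],
  grip_force=5,
)

```text
time: 63.55
tool_pos: [0.4324, 0.0507, 0.0997]
tool_rot: [-3.142, 0.0, 2.29]
contact_force: [0.2, 0.4, -2.4]
opening: 0.0158
grip_force: 5.0
```

```bash
cat > tilt.py <<'E'
from meas import *
def pts():
    s=observe();T=np.array(s["tool_pos"]);w=s["tool_rot"][2];n=np.array([np.cos(w),np.sin(w)]);t=np.array([-n[1],n[0]])
    c=avg("scene",3);X=cloud(c);D=X[...,:2]-T[:2];a=D@n*1e3;b=D@t*1e3;z=(X[...,2]-T[2])*1e3
    m=(abs(b)<30)&(a>-110)&(a<40)&(z<10)&(X[...,2]>.012)&(c["img"].max(2)<110)
    print("T",T.round(4),"open",s["opening"],"grip",s["grip_force"],"n",m.sum())
    for lo in range(-90,40,8):
        k=m&(a>=lo)&(a<lo+8)
        if k.sum()>2: print(lo,k.sum(),np.percentile(z[k],[5,50,95]).round(0),b[k].mean().round(0))
if __name__=="__main__": pts()
E
python3 tilt.py
```

```text
T [0.4324 0.0507 0.0997] open 0.015777004872469268 grip 4.999931752681732 n 273
-90 8 [-63. -56. -49.] -24.0
-82 12 [-58. -53. -47.] -22.0
-74 3 [-54. -51. -49.] -24.0
-34 16 [-56. -44. -41.] 12.0
-26 38 [-57. -45. -42.] 11.0
-18 32 [-55. -45. -42.] 12.0
-10 46 [-57. -44. -12.] 14.0
-2 57 [-59. -46.  -4.] 11.0
6 38 [-62. -49. -47.] 10.0
14 23 [-58. -50. -48.] 12.0
```

It now hangs nearly upright. I'll carry it low to the near pad and lower it.

step_arm(
  plan=[
    [1,0,0,0.012,0],
    [1,0,0,0.022,0],
    [1,0.008,0.014,0.024,0],
    [1,0.02,0.036,0.024,0],
    [1,0.033,0.06,0.024,0],
    [1,0.046,0.084,0.024,0],
    [1,0.054,0.097,0.024,0],
    [1,0.056,0.101,0.024,0],
    [1,0.056,0.101,0.024,0],
    [1,0.056,0.101,0.024,0],
  ],
  grip_force=6,
)

```text
time: 64.95
tool_pos: [0.4712, 0.1587, 0.0756]
tool_rot: [-3.141, -0.0, 2.289]
contact_force: [-0.0, -0.3, -2.2]
opening: 0.016
grip_force: 6.0
```

```bash
python3 tilt.py; python3 - <<'E'
from go import *
rows([(.471,.1593,.06,2.29)])
E
```

```text
T [0.4712 0.1587 0.0756] open 0.015996531127752164 grip 5.996693596243858 n 223
-34 14 [-51. -45. -41.] 7.0
-26 31 [-57. -45. -42.] 13.0
-18 30 [-56. -45. -42.] 14.0
-10 40 [-57. -43.  -5.] 14.0
-2 54 [-58. -44.  -2.] 12.0
6 32 [-58. -49. -46.] 9.0
14 22 [-58. -51. -47.] 11.0
now [0.4714 0.1588 0.0757] 2.2888 open 0.0163 t 65.1 q6 -0.55
[0.0006, -0.0, 0.0157, -0.0012]
```

step_arm(
  plan=[
    [1,0.002,0,0.005,0],
    [1,0.002,0,0.01,0],
    [1,0.002,0,0.014,0],
    [1,0.002,0,0.016,0],
    [1,0.002,0,0.017,0],
    [1,0.002,0,0.017,0],
  ],
)

```text
time: 65.85
tool_pos: [0.4712, 0.1605, 0.0594]
tool_rot: [3.14, 0.002, 2.29]
contact_force: [0.0, -3.7, 7.1]
opening: 0.0159
grip_force: 6.0
```

step_arm(
  plan=[
    [0.6,0,0,-0.001,0],
    [0.2,0,0,-0.001,0],
    [0,0,0,-0.001,0],
    [0,0,0,-0.001,0],
    [0,0,0,-0.001,0],
    [0,0,0,-0.03,0],
    [0,0,0,-0.06,0],
    [0,0,0,-0.1,0],
    [0,0,0,-0.15,0],
    [0,0,0,-0.19,0],
  ],
)

```text
time: 67.1
tool_pos: [0.4702, 0.1609, 0.2507]
tool_rot: [3.141, 0.001, 2.29]
contact_force: [0.2, -0.1, 0.5]
opening: 0.0458
grip_force: 0.0
```

```bash
python3 - <<'E'
from go import *
rows([(.36,.22,.25,1.6),(.17,.42,.25,.9)])
E
```

```text
now [0.4702 0.1609 0.2507] 2.2897 open 0.0458 t 67.1 q6 -0.54
[0.1171, -0.044, 0.0007, 0.6897]
[0.3927, -0.0553, 0.0007, 1.3897]
```

step_arm(
  plan=[
    [0,0.117,-0.044,0,0.69],
    [0,0.117,-0.044,0,0.69],
    [0,0.117,-0.044,0,0.69],
    [0,0.117,-0.044,0,0.69],
    [0,0.393,-0.055,0,1.39],
    [0,0.393,-0.055,0,1.39],
    [0,0.393,-0.055,0,1.39],
    [0,0.393,-0.055,0,1.39],
    [0,0.393,-0.055,0,1.39],
    [0,0.393,-0.055,0,1.39],
    [0,0.393,-0.055,0,1.39],
  ],
)

```text
time: 68.47
tool_pos: [0.1698, 0.4203, 0.2485]
tool_rot: [3.141, 0.001, 0.902]
contact_force: [1.1, -0.7, -0.2]
opening: 0.0457
grip_force: 0.0
```

```bash
cat > chk.py <<'E'
from meas import *
def upright():
    L=[box(-25,25,-25,25,11,19)];a=np.linspace(0,2*np.pi,24)
    L.append(np.concatenate([np.c_[8*np.cos(a),8*np.sin(a),0*a+z] for z in(19,98)]));return L
for n,k in(("scene",5),("top",4)):
    c=avg(n,k);np.savez(n+"11.npz",**c)
    r=fit(c,upright(),(.471,.159,.7),.075);print(n,"post",r[0].round(4),r[1:])
    X=cloud(c);m=(np.hypot(X[...,0]-.471,X[...,1]-.159)<.05)&(X[...,2]>.085);print("top of post",X[m].mean(0).round(3),m.sum())
    for k in F: shoulder(c,k)
    if n=="scene": im=c["img"][245:335,240:380,::-1];cv2.imwrite("pics/fin.png",cv2.resize(im,(770,495),interpolation=cv2.INTER_CUBIC))
E
python3 chk.py
```

```text
scene post [0.4761 0.1576 0.7137] (np.float64(10.204345703125), np.float32(282.0))
top of post [0.471 0.154 0.095] 37
b face a0 -0.29 101
  pitch 0.095 shoulders rel face, want -30.0 [(-8, np.float64(-31.5), np.float64(-81.5), 118, 8), (-6, np.float64(-31.0), np.float64(-81.5), 126, 9), (-3, np.float64(-31.0), np.float64(-81.0), 125, 11), (0, np.float64(-31.0), np.float64(-80.5), 124, 10), (3, np.float64(-31.5), np.float64(-81.5), 122, 9), (6, np.float64(-31.5), np.float64(-81.5), 114, 8), (8, np.float64(-32.0), np.float64(-80.5), 100, 8)]
r face a0 0.6 88
  pitch 0.072 shoulders rel face, want -20.0 [(-8, np.float64(-21.5), np.float64(-71.0), 127, 6), (-6, np.float64(-21.0), np.float64(-70.5), 130, 5), (-3, np.float64(-21.0), np.float64(-71.0), 119, 5), (0, np.float64(-21.0), np.float64(-71.0), 112, 6), (3, np.float64(-21.0), np.float64(-71.5), 115, 6), (6, np.float64(-21.0), np.float64(-70.5), 111, 6), (8, np.float64(-21.0), np.float64(-69.5), 92, 6)]
y face a0 0.67 107
  pitch 0.091 shoulders rel face, want -25.0 [(-8, np.float64(-26.5), np.float64(-77.0), 134, 6), (-6, np.float64
[... 980 characters left out ...]
64(-66.5), 150, 5), (-3, np.float64(-22.0), np.float64(-65.5), 155, 4), (0, np.float64(-22.5), np.float64(-65.5), 152, 4), (3, np.float64(-23.0), np.float64(-65.5), 154, 3), (6, np.float64(-22.5), np.float64(-66.0), 157, 4), (8, np.float64(-22.5), np.float64(-66.0), 164, 5)]
y face a0 -0.58 51
  pitch 0.155 shoulders rel face, want -25.0 [(-8, np.float64(-27.5), np.float64(-73.5), 105, 6), (-6, np.float64(-27.5), np.float64(-73.5), 130, 6), (-3, np.float64(-28.5), np.float64(-73.5), 127, 6), (0, np.float64(-28.5), np.float64(-73.0), 127, 6), (3, np.float64(-28.5), np.float64(-73.0), 125, 5), (6, np.float64(-28.5), np.float64(-74.0), 126, 5), (8, np.float64(-28.0), np.float64(-74.5), 121, 5)]
```

View pics/fin.png

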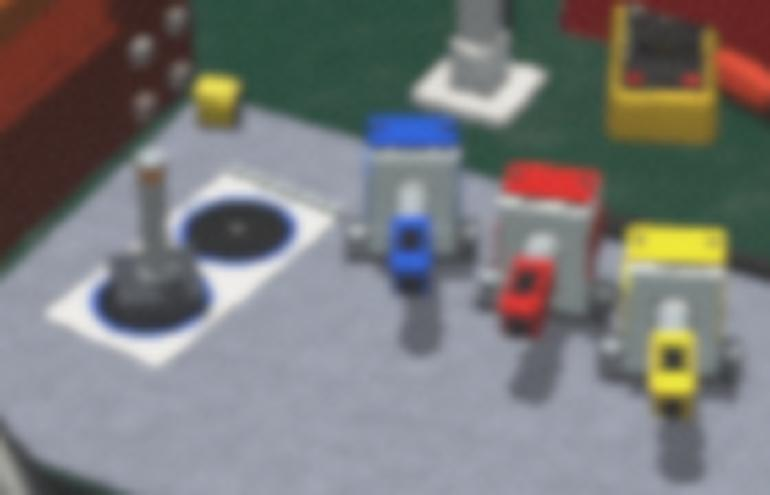

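The post stands upright on the near pad (about 3 mm off centre), and all three sensors are within about 1.5 mm. Now the button.

```bash
python3 - <<'E'
from meas import *
from go import rows
for n in("scene","top"):
    c=dict(np.load(n+"11.npz"));H=hsv(c).astype(int);X=cloud(c)
    m=(H[...,0]>45)&(H[...,0]<75)&(H[...,1]>140)&(c["img"][...,1]>120)&(abs(X[...,0]-.36)<.03)&(abs(X[...,1]-.287)<.03)
    v,u=np.where(m);print("btn",m.sum(),X[m].mean(0).round(4),ray(c,u.mean(),v.mean(),.022).round(4))
    if n=="scene": print("spool",ray(c,199,292,.02))
rows([(.3,.3,.2,.4),(.361,.287,.1,0),(.361,.287,.03,0),(.361,.287,.011,0)])
E
```

```text
btn 43 [0.3603 0.2828 0.0227] [0.361  0.2835 0.022 ]
spool [0.38376219 0.35108167 0.02      ]
btn 25 [0.3628 0.287  0.0178] [0.3605 0.2852 0.022 ]
now [0.1705 0.4201 0.2487] 0.8986 open 0.0462 t 68.9 q6 1.69
[-0.0133, 0.1761, 0.0487, 0.4986]
[0.0145, 0.2319, 0.1487, 0.8986]
[0.0145, 0.2319, 0.2187, 0.8986]
[0.0145, 0.2319, 0.2377, 0.8986]
```

step_arm(
  plan=[
    [1,-0.013,0.176,0.049,0.5],
    [1,-0.013,0.176,0.049,0.5],
    [1,-0.013,0.176,0.049,0.5],
    [1,-0.013,0.176,0.049,0.5],
    [1,0.016,0.234,0.149,0.8986],
    [1,0.016,0.234,0.149,0.8986],
    [1,0.016,0.234,0.149,0.8986],
    [1,0.016,0.234,0.149,0.8986],
    [1,0.016,0.234,0.19,0.8986],
    [1,0.016,0.234,0.215,0.8986],
    [1,0.016,0.234,0.215,0.8986],
  ],
)

```text
time: 70.3
tool_pos: [0.3623, 0.288, 0.0343]
tool_rot: [3.141, 0.0, 0.004]
contact_force: [-0.2, -0.4, 1.4]
opening: 0.0004
grip_force: 0.0
```

step_arm(
  plan=[
    [1,0,0,0.006,0],
    [1,0,0,0.011,0],
    [1,0,0,0.015,0],
    [1,0,0,0.018,0],
    [1,0,0,0.02,0],
    [1,0,0,0.022,0],
    [1,0,0,0.022,0],
  ],
)

```text
time: 71.18
tool_pos: [0.3639, 0.288, 0.0154]
tool_rot: [-3.14, -0.003, 0.001]
contact_force: [-9.1, -4.4, 46.9]
opening: 0.0006
grip_force: 23.2
```

The button bottomed out (47 N, 6 mm down). Now backing off.

step_arm(
  plan=[
    [1,0,0,-0.01,0],
    [1,0,0,-0.06,0],
    [1,0,0,-0.12,0],
    [1,0,0,-0.18,0],
    [1,-0.06,-0.05,-0.2,0],
    [1,-0.1,-0.08,-0.2,0],
    [1,-0.15,-0.12,-0.2,0],
    [1,-0.15,-0.12,-0.2,0],
    [1,-0.15,-0.12,-0.2,0],
  ],
)

```text
time: 72.3
tool_pos: [0.2129, 0.4071, 0.2113]
tool_rot: [3.141, 0.0, 0.003]
contact_force: [0.8, 0.1, 0.5]
opening: 0.0004
grip_force: 0.0
```

```bash
python3 chk.py | cut -c1-260; python3 - <<'E'
from h import *
s=observe();print(s["contact_force"],s["tool_pos"],s["time"])
c=dict(np.load("scene11.npz"));d=dict(np.load("scene9.npz"))
print("spool/block diff",np.abs(c["img"][270:315,160:210].astype(int)-d["img"][270:315,160:210]).max())
E
```

```text
scene post [0.4761 0.1574 0.7071] (np.float64(10.608154296875), np.float32(280.0))
top of post [0.471 0.154 0.095] 36
b face a0 0.03 100
  pitch 0.088 shoulders rel face, want -30.0 [(-8, np.float64(-30.5), np.float64(-81.5), 118, 9), (-6, np.float64(-30.5), np.float64(-81.0), 126, 9), (-3, np.float64(-30.5), np.float64(-80.5), 126, 10), (0, np.float64(-30.5), np.float64(-80.5), 125, 11), (3, n
r face a0 0.56 88
  pitch 0.083 shoulders rel face, want -20.0 [(-8, np.float64(-21.5), np.float64(-70.0), 128, 5), (-6, np.float64(-20.5), np.float64(-70.0), 130, 5), (-3, np.float64(-20.5), np.float64(-70.0), 119, 5), (0, np.float64(-21.0), np.float64(-70.5), 112, 5), (3, np.
y face a0 0.11 108
  pitch 0.139 shoulders rel face, want -25.0 [(-8, np.float64(-28.0), np.float64(-76.5), 133, 6), (-6, np.float64(-28.0), np.float64(-75.5), 140, 6), (-3, np.float64(-28.5), np.float64(-75.5), 137, 6), (0, np.float64(-28.5), np.float64(-75.5), 136, 6), (3, np.
top post [0.4719 0.1556 0.7142] (np.float64(9.993896484375), np.float32(185.0))
top of post [0.471 0.155 0.094] 18
b face a0 -0.38 58
  pitch 0
[... 209 characters left out ...]
30.5), np.float64(-77.0), 132, 6), (3, np.
r face a0 -0.6 55
  pitch 0.151 shoulders rel face, want -20.0 [(-8, np.float64(-23.5), np.float64(-68.5), 117, 6), (-6, np.float64(-22.0), np.float64(-67.0), 149, 5), (-3, np.float64(-22.0), np.float64(-66.0), 155, 4), (0, np.float64(-22.5), np.float64(-66.0), 152, 3), (3, np.
y face a0 -0.66 48
  pitch 0.064 shoulders rel face, want -25.0 [(-8, np.float64(-26.0), np.float64(-74.5), 107, 7), (-6, np.float64(-26.0), np.float64(-74.5), 130, 5), (-3, np.float64(-26.5), np.float64(-74.5), 127, 5), (0, np.float64(-27.0), np.float64(-74.0), 127, 6), (3, np.
[-0.06433739 -0.31785114  0.32589801] [0.21354821 0.40694493 0.21164817] 72.75
spool/block diff 21
```

```bash
python3 -c "
from cell import *
print(hand_in())"
```

```text
the job is handed in; nothing more can be done
None
```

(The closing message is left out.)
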